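# Load the instrument drying station

### The arm

A 6-joint arm with a two-finger parallel gripper is mounted at the origin on the work surface. World frame = base frame: x ahead of the robot, y to its left, z up, the work surface at z = 0. Lengths are in m, angles in rad, forces in N, time in s.
With the tool pointing down it reaches from about 0.3 to 0.875 m from the base axis. Payload 4.2 kg.
Tool frame: the origin (TCP) lies midway between the tips of the shut fingers; the grasp point (between the pads) lies 19 mm behind it; z points along the fingers, x is the direction in which the jaws open and shut, and the axes are right-handed (so a half turn about z gives the same grasp; the last joint's range is limited). The gripper opens to 85 mm and grips with 20 to 120 N. Pads are 22 mm wide; open, the fingers measure 114 mm over their backs; the gripper's body (76 mm by 85 mm) begins 54 mm behind the grasp point. The pads swing forward as they close: fully open they stand 13 mm farther back than shut.
Start: joints at [-1.288, 0.32, 1.565, -0, 1.257, -0.02], TCP at [0.171, -0.549, 0.231] pointing down, gripper open.
Joint ranges: [-3.11, 3.11], [-0.84, 2.01], [0.21, 2.61], [-1.34, 4.49], [0.05, 2.63], [-2.56, 2.56]. Speed limits (rad/s): [2.57, 2.57, 3.14, 3.14, 3.14, 3.14].

### API

Orientations are given as a unit quaternion [w, x, y, z].
In Python, from workcell import ctrl gives the robot as it stands.
- The arm moves only by the tool jog_arm, never from a script. Its argument "plan" is a list of rows, each an object of numbers: "x", "y", "z": the shift along the tool's x, y, z in units of 50 mm (1.0 is 50 mm); "wx", "wy", "wz": the turn, a rotation vector about the tool's x, y, z in units of 5 degrees (1.0 is 5 degrees). In form: [{"x": .., "y": .., "z": .., "wx": .., "wy": .., "wz": ..}, ...]. A call has 1 to 10 rows; each row shifts and turns the pose as measured when the row begins, along the tool's axes as they then stand; what a row does not reach is not made up. A row lasts 1/8 s, in which the tool goes at most 62.5 mm and 10.7 degrees, less where a joint would pass 70% of its speed; a pose out of reach is approached as far as the arm can. A call is refused whole if a number of a shift passes 1 or a number of a turn 1, either way. A call with a gripper value outside its range is refused whole. "jaw" is the opening, from -1 (shut) to 1 (fully open), set as the call begins (left out, the last holds). The fingers move at their own pace and stop on an object; "force" is the grip in N (left out, the last holds). Time passes only in rows, so rows that do not move let the fingers close. It gives the time, the measured TCP pose, the force and the opening at its end, in the units of the state.
- ctrl.get_obs(): the state, without advancing time (a new reading comes with each control period).
- ctrl.camera(name): name is "scene" or "side" or "wrist"; returns the picture (480x640x3 uint8, red, green, blue); there is no depth.
- ctrl.get_calibration(name): a dict with "camera_matrix" (3x3 intrinsics, pixels), "k1" (the pictures are not rectified: a ray, as slopes to the right and down, at radius r is drawn at 1 + k1 r^2 times it, then the intrinsics apply), "rvec" (rotation vector, rad) and "tvec" (3), from world to camera coordinates, as OpenCV has them. Camera axes: x right, y down, z forward; pixel columns grow to the right and rows downward; lengths in m; the calibration is good to about 2 mm. A picture is of the moment at which its call begins: read the wrist's pose just before it. get_calibration takes no time and is no camera call; for the wrist camera it gives the pose at the moment of the call.
- ctrl.job_done(): hands the job in, once; it reports no verdict.
Trained networks look in the newest picture that a camera, given by its name, has taken for a name from the list of things; names that differ only in an ending like _2 or _b are one class to them, and where a whole thing is asked for, a point or a joint stands for the part that bears it (a point fixed in the world has none). Each returns a list of dicts, best first, with "conf" (0 to 1); they miss things now and then, are a little off and sometimes report something else, mostly with a low value. They report only what shows in the picture. A call takes as long as a camera call.
- ctrl.recognise(camera, target): "rect" ([left, top, right, bottom] in pixels, round what is visible of it).
- ctrl.landmark_of(camera, target): "centre" ([column, row] in pixels: a listed point, or the origin of a listed thing).
The state is a dict: "t": time; "joint_positions": joint angles; "joint_vel": joint speeds; "effort": joint torques, N m; "tool_pos": TCP position; "tcp_rot": TCP orientation; "wrist_force": force on the tool from outside, world axes, zero at the start; "ft_torque": the same for the moment, N m; "gripper_width": finger opening in m.
Only numpy, scipy, OpenCV 4.12 (cv2) and the standard library are available. Lean on these libraries where they do the work, as an engineer would, in place of code of your own. Each camera call takes 0.05 s, during which the arm holds its last target.

### The job

Load the drying station in the dental room: slide the flat instrument cassette across the worktop, without lifting it, until it lies centred and square on the blue drying mat, long side along long side, and pack every bur block, square canister and knobbed jar on the worktop into the steel tray, all standing upright on its floor. Only when everything is loaded, turn the drying-air valve to half open, midway between handle crosswise to the pipe and handle along it. Leave the other things where they stand.

Things in the scene. Friction and masses are not known exactly. Their poses are not given: they have to be found in the camera images.
- tray: Open drying tray of steel, fixed to the worktop: outside 124 mm (its x) by 220 mm (its y) by 40 mm high, walls and floor 5 mm thick, so the inside is 114 by 210 mm and its floor lies 5 mm above the worktop. Origin: centre of the underside. All six pieces fit in one layer, standing, only with care: two rows along the tray's y, each of one bur block lengthwise and two small pieces, some 7 mm apart.
- mat: Blue drying mat, 160 mm (its x) by 130 mm (its y), fixed and practically flush with the worktop (1 mm, it does not hinder sliding). Origin: its centre, z up.
- cassette: Flat closed steel instrument cassette, loose, about 0.45 kg: 120 mm (its x) by 90 mm (its y) by 14 mm thick, with a dark latch rib on top in the middle, 50 mm long (along its x), 14 mm thick (along y), from 14 to 38 mm above the underside, that can be pinched. Origin: centre of the underside. Slides on the worktop with ordinary friction.
- valve_base: Brass drying-air ball valve in a steel pipe on a grey foot, fixed: foot 130 by 50 mm; the pipe runs along its x, 30 mm above the worktop, top of the pipe 40 mm and of the brass body 46 mm. Origin: under the turning axis, on the worktop; z up.
- valve (a joint): Opening angle of the valve's black T-handle, rad, turning about the vertical: 0 = shut (handle crosswise to the pipe, stop), grows counter-clockwise seen from above, pi/2 = fully open (handle along the pipe, stop). Half open is pi/4. It starts shut or nearly so (up to 0.12) and stays where it is left (0.12 N m of friction).
- valve_grip (a point): Middle of the T-handle's bar, on the turning axis, 77 mm above the worktop. The bar is 64 mm long (this point's y), 14 mm thick (its x) and 26 mm high, from 64 to 90 mm above the worktop; turns with the handle.
- bur_block_1: Bur block, about 0.2 kg: white block 90 mm (its x) by 46 mm (its y) by 40 mm high with small burs standing in its top, and in the middle of the top an upright steel grip rib 50 mm long (along x), 16 mm thick (along y), from 40 to 70 mm above the underside. Origin: centre of the underside; z up. Takes up the same floor when turned half a turn. May be absent (None).
- bur_block_2: Bur block, about 0.2 kg: white block 90 mm (its x) by 46 mm (its y) by 40 mm high with small burs standing in its top, and in the middle of the top an upright steel grip rib 50 mm long (along x), 16 mm thick (along y), from 40 to 70 mm above the underside. Origin: centre of the underside; z up. Takes up the same floor when turned half a turn. May be absent (None).
- canister_1: Square metal canister, about 0.15 kg: 46 by 46 by 40 mm, with an upright black grip bar in the middle of its top, 32 mm long (along x), 16 mm thick (along y), from 40 to 70 mm above the underside. Origin: centre of the underside; z up. Takes up the same floor when turned half a turn. May be absent (None).
- canister_2: Square metal canister, about 0.15 kg: 46 by 46 by 40 mm, with an upright black grip bar in the middle of its top, 32 mm long (along x), 16 mm thick (along y), from 40 to 70 mm above the underside. Origin: centre of the underside; z up. Takes up the same floor when turned half a turn. May be absent (None).
- jar_1: Round white lidded jar, about 0.15 kg: 46 mm across and 40 mm high with a round white knob 20 mm across in the middle of its top, from 40 to 70 mm above the underside. Any yaw is the same. Origin: centre of the underside; z up. Takes up the same floor when turned half a turn. May be absent (None).
- jar_2: Round white lidded jar, about 0.15 kg: 46 mm across and 40 mm high with a round white knob 20 mm across in the middle of its top, from 40 to 70 mm above the underside. Any yaw is the same. Origin: centre of the underside; z up. Takes up the same floor when turned half a turn. May be absent (None).
- bottle: Small white bottle, red cap, 44 mm across, 85 mm high, between tray and mat. Not part of the job: leave it where it stands. Origin: on its underside.
- cup: White cup, 60 mm across, 60 mm high, beyond the tray. Not part of the job: leave it where it stands. Origin: on its underside.
- swab_box: Cardboard box 70 by 100 by 45 mm, beyond the tray. Not part of the job: leave it where it stands. Origin: on its underside.
- dish: Steel dish, 90 mm across, 25 mm high, near the robot. Not part of the job: leave it where it stands. Origin: on its underside.
- brush: Small cleaning brush, 150 mm long, lying beyond the tray. Not part of the job: leave it where it stands. Origin: on its underside.
- wipes: Grey pack 80 by 60 by 30 mm, right, near the robot. Not part of the job: leave it where it stands. Origin: on its underside.

How it is judged:
By the outcome, as a careful person would: the job done as asked, in the order asked, and still so for the second after the job is handed in, with the robot touching nothing.
Of bur_block_1, bur_block_2, canister_1, canister_2, jar_1, jar_2 only 5 to 6 are there at a start; the rules pass over those that are not, and their reading is None.
At some moment in a run one of bur_block_1, bur_block_2, canister_1, canister_2, jar_1, jar_2, cassette may be knocked a few centimetres aside while the robot is not near it.
It also fails if it takes over 210 s, if anything falls off the work surface, if the arm or the gripper's body presses on something with over 40 N, if the wrist force passes 120 N, or if a joint passes its speed limit or range.

## Working session

There is one attempt and no reset: what is moved stays moved. The work goes in short steps, Python scripts to look and compute and a tool call to move; the robot and the scene stay as the last step left them, time stands still between calls to the robot, and variables do not carry over. Pictures are saved under pics/ and viewed, and the job is handed in when it is done.

Besides the shell and the picture viewer there is one more tool, called as name(argument=value, ...), one argument or row to a line, values as JSON. jog_arm: Moves the arm, as the interface text tells. Its arguments: {"type":"object","properties":{"plan":{"type":"array"},"jaw":{"type":"number"},"force":{"type":"number"}},"required":["plan"]}

```bash
ls -la; mkdir -p pics
python3 - <<'E'
from workcell import ctrl
import cv2,numpy as np
print(ctrl.get_obs())
for n in ["scene","side","wrist"]:
    im=ctrl.camera(n); cv2.imwrite(f"pics/{n}0.png",im[:,:,::-1])
    print(n,ctrl.get_calibration(n))
E
```

```text
total 12
drwxr-xr-x  3 agent agent 4096 Dec  7 14:54 .
drwxr-xr-x 23 root  root  4096 Dec  7 14:54 ..
drwxr-xr-x  2 agent agent 4096 Dec  7 14:54 pics
{'t': 0.0, 'joint_positions': array([-1.28800885e+00,  3.20320996e-01,  1.56566494e+00, -3.51254498e-05,
        1.25744216e+00, -2.00011559e-02]), 'joint_vel': array([ 0.00070294,  0.00041139, -0.00093569, -0.00142215, -0.00089118,
        0.00024088]), 'effort': array([ 4.45766875e-05, -4.15526032e+01, -2.34163445e+01, -1.12182263e-07,
        8.05041200e-03, -1.46342450e-05]), 'tool_pos': array([ 0.17131049, -0.54838186,  0.23047104]), 'tcp_rot': array([-5.45059374e-04,  8.05665068e-01, -5.92370623e-01, -7.38516024e-04]), 'wrist_force': array([-0.10795201, -0.34585125, -0.34643793]), 'ft_torque': array([ 0.06720033, -0.00187591, -0.04168063]), 'gripper_width': 0.08557257064889705}
scene {'camera_matrix': array([[614.24914385,   0.        , 316.65849929],
       [  0.        , 614.24914385, 236.4489438 ],
       [  0.        ,   0.        ,   1.        ]]), 'k1': -0.07655364183296968, 'rvec': array([ 0.91840385,  2.67393733, -0.86243108]), 'tvec': array([ 0.46961549, -0.20925291,  1.54174342])}
side {'camera_matrix': array([[509.4708168 ,   0.        , 311.72610827],
       [  0.        , 509.4708168 , 242.0813383 ],
       [  0.        ,   0.        ,   1.        ]]), 'k1': -0.08494637633317435, 'rvec': array([ 2.156179  , -0.45806396,  0.23577866]), 'tvec': array([-0.53225982,  0.16312553,  0.90515757])}
wrist {'camera_matrix': array([[384.10907872,   0.        , 325.26514657],
       [  0.        , 384.10907872, 239.30052824],
       [  0.        ,   0.        ,   1.        ]]), 'k1': -0.035109320856884875, 'rvec': array([-2.31864454,  1.70461727,  0.27090293]), 'tvec': array([-0.57358586, -0.04018239,  0.38068342])}
```

View pics/scene0.png

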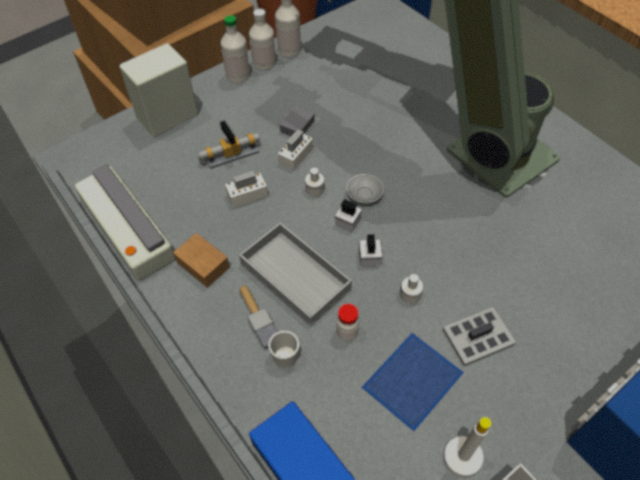

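View pics/side0.png

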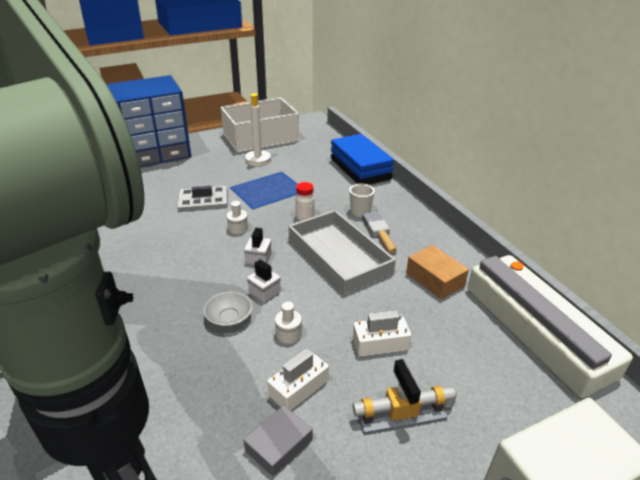

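View pics/wrist0.png

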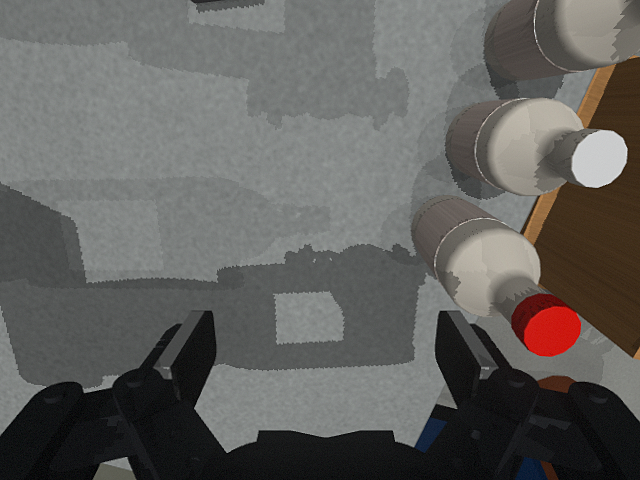

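```bash
cat > h.py <<'E'
from workcell import ctrl
import cv2,numpy as np
from scipy.spatial.transform import Rotation as Ro
from scipy.optimize import least_squares
def cal(n):
    c=ctrl.get_calibration(n); R=cv2.Rodrigues(np.array(c['rvec'],float))[0]
    return dict(K=np.array(c['camera_matrix']),k1=c['k1'],R=R,t=np.array(c['tvec'],float))
def proj(c,P):
    q=np.atleast_2d(P)@c['R'].T+c['t']; s=q[:,:2]/q[:,2:]
    s=s*(1+c['k1']*(s**2).sum(1,keepdims=True))
    return s@c['K'][:2,:2].T+c['K'][:2,2]
def ray(c,uv):
    d=np.array([c['k1'],0,0,0,0.])
    s=cv2.undistortPoints(np.array(uv,float).reshape(-1,1,2),c['K'],d).reshape(-1,2)
    return -c['R'].T@c['t'], np.c_[s,np.ones(len(s))]@c['R']
def onz(c,uv,z):
    o,d=ray(c,uv); return o+d*((z-o[2])/d[:,2:])
def pose():
    o=ctrl.get_obs(); q=o['tcp_rot']; R=Ro.from_quat([q[1],q[2],q[3],q[0]]).as_matrix()
    return o,np.array(o['tool_pos']),R
def go(x,y,z,psi_deg):
    """print move to target TCP, vertical tool, psi = world angle of tool x (mod 180)"""
    o,p,R=pose(); d=R.T@(np.array([x,y,z])-p)/0.05
    cur=np.degrees(np.arctan2(R[1,0],R[0,0]))
    best=None
    for k in (-360,-180,0,180,360):
        dp=psi_deg+k-cur
        j6=o['joint_positions'][5]+np.radians(-dp)  # sign guess
        if best is None or abs(dp)<abs(best): best=dp
    c,s=np.cos(np.radians(cur+best)),np.sin(np.radians(cur+best))
    T=np.array([[c,s,0],[s,-c,0],[0,0,-1.]]).T
    rv=Ro.from_matrix(R.T@T).as_rotvec(degrees=True)/5
    print('t %.2f p %s psi %.2f tilt %.2f j6 %.2f w %.4f'%(o['t'],p.round(4),cur,np.degrees(np.arccos(-R[2,2])),o['joint_positions'][5],o['gripper_width']))
    print('shift units',d.round(2),'turn units',rv.round(2))
def snap(n,name):
    c=cal(n); im=ctrl.camera(n)[:,:,::-1].copy(); cv2.imwrite(f'pics/{name}.png',im); return c,im
E
python3 - <<'E'
from h import *
cs={n:cal(n) for n in('scene','side')}
for n in cs: ctrl.camera(n)
for t in ['tray','mat','cassette','valve_base','valve_grip','bur_block_1','canister_1','jar_1','bottle','cup','swab_box','dish','brush','wipes']:
    z=0.077 if t=='valve_grip' else 0
    for n in cs:
        print(t,n,[(round(l['conf'],2),np.round(l['centre'],0).tolist(),onz(cs[n],[l['centre']],z)[0][:2].round(3).tolist()) for l in ctrl.landmark_of(n,t) if l['conf']>.3])
print(ctrl.get_obs()['t'])
E
```

```text
tray scene [(0.7, [295.0, 277.0], [0.629, -0.03])]
tray side [(0.9, [335.0, 255.0], [0.626, -0.025]), (0.71, [240.0, 230.0], [0.469, 0.152])]
mat scene [(0.67, [413.0, 380.0], [0.588, 0.303])]
mat side [(0.8, [266.0, 185.0], [0.596, 0.323]), (0.38, [235.0, 230.0], [0.459, 0.156])]
cassette scene [(0.97, [477.0, 335.0], [0.419, 0.314])]
cassette side [(0.97, [205.0, 200.0], [0.428, 0.314]), (0.49, [257.0, 258.0], [0.47, 0.032])]
valve_base scene [(0.79, [232.0, 154.0], [0.538, -0.422]), (0.63, [292.0, 156.0], [0.423, -0.323])]
valve_base side [(0.68, [399.0, 411.0], [0.541, -0.421])]
valve_grip scene [(0.5, [228.0, 131.0], [0.535, -0.427])]
valve_grip side [(0.85, [407.0, 382.0], [0.541, -0.427]), (0.48, [228.0, 312.0], [0.349, -0.184])]
bur_block_1 scene [(0.97, [295.0, 157.0], [0.419, -0.316])]
bur_block_1 side [(0.61, [297.0, 386.0], [0.417, -0.313]), (0.6, [435.0, 279.0], [0.776, -0.179])]
canister_1 scene [(0.98, [346.0, 220.0], [0.445, -0.081]), (0.91, [370.0, 257.0], [0.467, 0.031])]
canister_1 side [(0.71, [266.0, 291.0], [0.45, -0.075]), (0.66, [258.0, 261.0], [0.469, 0.023])
[... 371 characters left out ...]
]), (0.69, [435.0, 280.0], [0.774, -0.184]), (0.35, [403.0, 412.0], [0.547, -0.424])]
cup scene [(0.55, [286.0, 354.0], [0.753, 0.106])]
cup side [(0.71, [266.0, 290.0], [0.452, -0.073]), (0.63, [358.0, 211.0], [0.757, 0.112])]
swab_box scene [(0.58, [203.0, 266.0], [0.773, -0.179])]
swab_box side [(0.72, [435.0, 279.0], [0.776, -0.18])]
dish scene [(0.87, [365.0, 195.0], [0.36, -0.112])]
dish side [(0.72, [229.0, 314.0], [0.365, -0.109])]
brush scene [(0.7, [257.0, 312.0], [0.744, -0.01])]
brush side [(0.69, [380.0, 235.0], [0.753, 0.001])]
wipes scene [(0.71, [298.0, 128.0], [0.353, -0.394]), (0.31, [364.0, 197.0], [0.365, -0.109])]
wipes side [(0.95, [278.0, 443.0], [0.352, -0.396])]
1.65
```

Run:
```python
from h import *
o,p,R=pose(); c=cal('wrist')
cp=-c['R'].T@c['t']; print('cam in tool',R.T@(cp-p)); print('cam axes in tool (rows x,y,z)',c['R']@R)
P=onz(c,[[0,0],[640,0],[320,240],[0,480],[640,480]],0);print(P)
s=cal('scene'); print(onz(s,[[247,197],[297,157]],0.0))
go(0.55,-0.10,0.36,0)
```

```text
cam in tool [-0.00069321 -0.07897179 -0.14299313]
cam axes in tool (rows x,y,z) [[ 9.99999968e-01  1.24947689e-04  2.21923245e-04]
 [-5.04893582e-05  9.51347098e-01 -3.08121236e-01]
 [-2.49625071e-04  3.08121215e-01  9.51347074e-01]]
[[ 2.57385309e-01 -2.20179019e-01  5.55111512e-17]
 [ 4.25432394e-01 -7.59606742e-01  0.00000000e+00]
 [ 1.28577317e-01 -5.55825763e-01  0.00000000e+00]
 [-3.28640933e-01 -2.41595222e-01  0.00000000e+00]
 [-6.90794800e-02 -1.06967375e+00  0.00000000e+00]]
[[ 0.58643177 -0.28211388  0.        ]
 [ 0.41502204 -0.31189831  0.        ]]
t 1.65 p [ 0.1715 -0.5489  0.2313] psi -72.65 tilt 0.01 j6 -0.02 w 0.0851
shift units [-6.31 -9.9  -2.57] turn units [  0.    -0.   -14.53]
```

Run:
```python
from h import *
go(0.5,-0.17,0.37,-72.65)
```

```text
t 1.65 p [ 0.1715 -0.5489  0.2313] psi -72.65 tilt 0.01 j6 -0.02 w 0.0851
shift units [-5.27 -8.53 -2.77] turn units [-0. -0. -0.]
```

jog_arm(
  plan=[
    {"x": -0.53, "y": -0.85, "z": -0.28},
    {"x": -0.53, "y": -0.85, "z": -0.28},
    {"x": -0.53, "y": -0.85, "z": -0.28},
    {"x": -0.53, "y": -0.85, "z": -0.28},
    {"x": -0.53, "y": -0.85, "z": -0.28},
    {"x": -0.53, "y": -0.85, "z": -0.28},
    {"x": -0.53, "y": -0.85, "z": -0.28},
    {"x": -0.53, "y": -0.85, "z": -0.28},
    {"x": -0.53, "y": -0.85, "z": -0.28},
    {"x": -0.53, "y": -0.85, "z": -0.28},
  ],
  jaw=1,
)

```text
validation failed for argument at $.pl...
```

jog_arm(
  plan=[
    {"x": -0.53, "y": -0.85, "z": -0.28, "wx": 0, "wy": 0, "wz": 0},
  ],
)

```text
t: 1.78
tool_pos: [0.2031, -0.5117, 0.2441]
tcp_rot: [-0.0, 0.805, -0.594, -0.001]
wrist_force: [1.0, 0.8, -0.4]
gripper_width: 0.0855
```

All six keys are needed in every row.

jog_arm(
  plan=[
    {"x": -0.53, "y": -0.85, "z": -0.28, "wx": 0, "wy": 0, "wz": 0},
    {"x": -0.53, "y": -0.85, "z": -0.28, "wx": 0, "wy": 0, "wz": 0},
    {"x": -0.53, "y": -0.85, "z": -0.28, "wx": 0, "wy": 0, "wz": 0},
    {"x": -0.53, "y": -0.85, "z": -0.28, "wx": 0, "wy": 0, "wz": 0},
    {"x": -0.53, "y": -0.85, "z": -0.28, "wx": 0, "wy": 0, "wz": 0},
    {"x": -0.53, "y": -0.85, "z": -0.28, "wx": 0, "wy": 0, "wz": 0},
    {"x": -0.53, "y": -0.85, "z": -0.28, "wx": 0, "wy": 0, "wz": 0},
    {"x": -0.53, "y": -0.85, "z": -0.28, "wx": 0, "wy": 0, "wz": 0},
    {"x": -0.53, "y": -0.85, "z": -0.28, "wx": 0, "wy": 0, "wz": 0},
    {"x": 0, "y": 0, "z": 0, "wx": 0, "wy": 0, "wz": 0},
  ],
)

```text
t: 3.02
tool_pos: [0.5087, -0.1585, 0.3761]
tcp_rot: [-0.001, 0.805, -0.593, 0.002]
wrist_force: [-1.0, -0.1, -0.3]
gripper_width: 0.0854
```

Run:
```python
from h import *
go(0.5,-0.17,0.37,-72.65)
c,im=snap('wrist','w1')
```

```text
t 3.02 p [ 0.5087 -0.1585  0.3761] psi -72.81 tilt 0.28 j6 0.95 w 0.0854
shift units [0.17 0.24 0.12] turn units [-0.05 -0.03 -0.03]
```

View pics/w1.png

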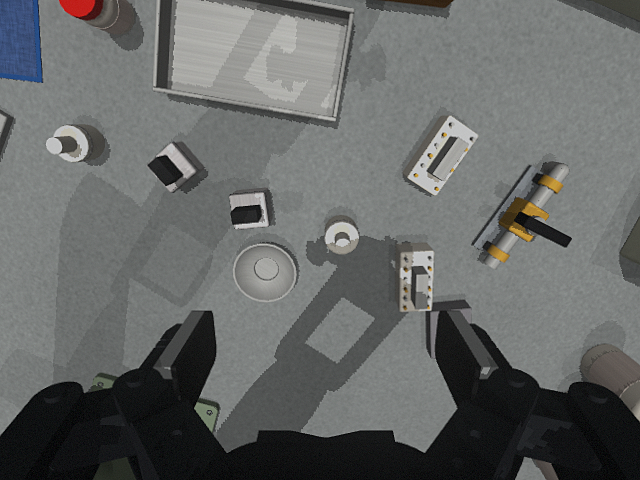

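```bash
cat >> h.py <<'E'
def rect(a,b,z,n=40):
    a/=2;b/=2;t=np.linspace(-1,1,n)
    o=np.ones(n)
    return np.vstack([np.c_[t*a,o*b,o*z],np.c_[t*a,-o*b,o*z],np.c_[a*o,t*b,o*z],np.c_[-a*o,t*b,o*z]])
def circ(r,z,n=60):
    t=np.linspace(0,2*np.pi,n,endpoint=False); return np.c_[r*np.cos(t),r*np.sin(t),0*t+z]
MOD={'bur':np.vstack([rect(.09,.046,.04),rect(.05,.016,.07)]),
'can':np.vstack([rect(.046,.046,.04),rect(.032,.016,.07)]),
'jar':np.vstack([circ(.023,.04),circ(.010,.07)]),
'tray':np.vstack([rect(.124,.22,.04),rect(.114,.21,.04)]),
'mat':rect(.16,.13,.001),
'cas':np.vstack([rect(.12,.09,.014),rect(.05,.014,.038)]),
'bar':rect(.014,.064,.090)}
def dtm(im):
    g=cv2.cvtColor(cv2.GaussianBlur(im,(3,3),0),cv2.COLOR_BGR2GRAY)
    e=cv2.Canny(g,30,90)
    return cv2.distanceTransform(255-e,cv2.DIST_L2,5)
def fit(views,kind,x,y,yaws=None,dz=0,rad=.03,fixyaw=None):
    """views: list of (cal,dt). returns x,y,yawdeg,cost"""
    M=MOD[kind]+[0,0,dz]
    def res(v):
        c,s=np.cos(v[2]),np.sin(v[2]); P=M@np.array([[c,s,0],[-s,c,0],[0,0,1.]])+[v[0],v[1],0]
        out=[]
        for cc,d in views:
            uv=proj(cc,P).astype(np.float32)
            r=cv2.remap(d,uv[:,0].reshape(1,-1),uv[:,1].reshape(1,-1),cv2.INTER_LINEAR,borderValue=8)[0]
            out.append(np.minimum(r,6.))
        return np.concatenate(out)
    if yaws is None: yaws=[0] if kind=='jar' else np.arange(0,180,7.5)
    if fixyaw is not None: yaws=[fixyaw]
    cand=[]
    for yw in yaws:
        for dx in np.arange(-rad,rad+1e-6,.006):
            for dy in np.arange(-rad,rad+1e-6,.006):
                v=[x+dx,y+dy,np.radians(yw)]; cand.append((res(v).mean(),v))
    cand.sort(key=lambda a:a[0])
    best=None
    from scipy.optimize import minimize
    for c0,v in cand[:6]:
        m=minimize(lambda q:np.sqrt(res([q[0],q[1],q[2]])**1+.1).mean(),v,method='Nelder-Mead',options=dict(initial_simplex=[v,[v[0]+.005,v[1],v[2]],[v[0],v[1]+.005,v[2]],[v[0],v[1],v[2]+.08]],xatol=1e-5,fatol=1e-5))
        k=res(m.x).mean()
        if best is None or k<best[3]: best=(m.x[0],m.x[1],np.degrees(m.x[2]),k)
    return best
def draw(im,c,kind,v,col=(0,0,255),dz=0):
    M=MOD[kind]+[0,0,dz]; a=np.radians(v[2]); co,s=np.cos(a),np.sin(a)
    P=M@np.array([[co,s,0],[-s,co,0],[0,0,1.]])+[v[0],v[1],0]
    for u in proj(c,P):
        if 0<=u[0]<im.shape[1]-1 and 0<=u[1]<im.shape[0]-1: im[int(round(u[1])),int(round(u[0]))]=col
E
cat > f1.py <<'E'
from h import *
import sys,pickle
c=cal('wrist'); im=ctrl.camera('wrist')[:,:,::-1].copy(); d=dtm(im)
pickle.dump((c,im),open('w1.pkl','wb'))
sc=cal('scene'); si=ctrl.camera('scene')[:,:,::-1].copy(); sd=dtm(si)
o=im.copy(); os_=si.copy()
for k,n,x,y in [('bur','b1',.417,-.314),('bur','b2',.575,-.275),('can','c1',.448,-.078),('can','c2',.468,.027),('jar','j1',.467,.16),('jar','j2',.445,-.199),('bar','valve',.538,-.427),('tray','tray',.627,-.028)]:
    v=fit([(c,d)],k,x,y); draw(o,c,k,v)
    w=fit([(sc,sd)],k,v[0],v[1],yaws=[v[2]-5,v[2],v[2]+5],rad=.012); draw(os_,sc,k,w)
    print(n,np.round(v,4),'scene',np.round(w,4))
for k,n,x,y in [('mat','mat',.592,.313),('cas','cas',.423,.314)]:
    w=fit([(sc,sd)],k,x,y); draw(os_,sc,k,w); print(n,'scene',np.round(w,4))
cv2.imwrite('pics/f1.png',o); cv2.imwrite('pics/f1s.png',os_)
E
time python3 f1.py
```

```text
b1 [ 0.4157 -0.3167 20.5399  0.4779] scene [ 0.4152 -0.3161 21.2715  0.6861]
b2 [  0.5827  -0.2868 -14.6915   0.4238] scene [  0.5831  -0.2859 -15.012    0.5497]
c1 [ 4.453000e-01 -7.520000e-02  1.094834e+02  1.291900e+00] scene [ 4.328000e-01 -8.100000e-02  1.153652e+02  8.882000e-01]
c2 [4.69400e-01 3.01000e-02 5.53879e+01 1.20640e+00] scene [4.71200e-01 3.22000e-02 5.18559e+01 7.60500e-01]
j1 [0.4637 0.1575 1.3242 0.7663] scene [0.4637 0.1571 2.6688 0.4726]
j2 [ 0.4524 -0.1967 -1.1947  0.7099] scene [ 0.4457 -0.1994  4.029   0.4997]
valve [ 0.5679 -0.3957 68.5622  0.7651] scene [ 0.5915 -0.383  73.1625  0.8088]
tray [ 0.622  -0.033   7.6364  2.0253] scene [ 0.6303 -0.0259  7.2813  0.863 ]
mat scene [0.5892 0.3019 9.4984 0.1386]
cas scene [  0.4217   0.3163 164.51     0.5032]
real	0m10.098s
user	0m7.661s
sys	0m0.136s
```

View pics/f1.png

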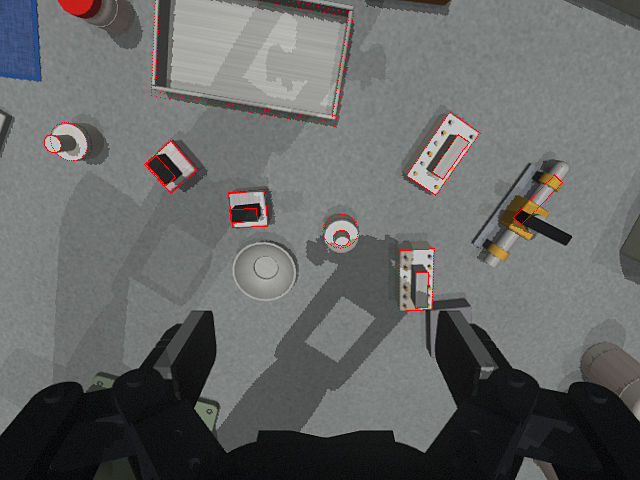

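View pics/f1s.png

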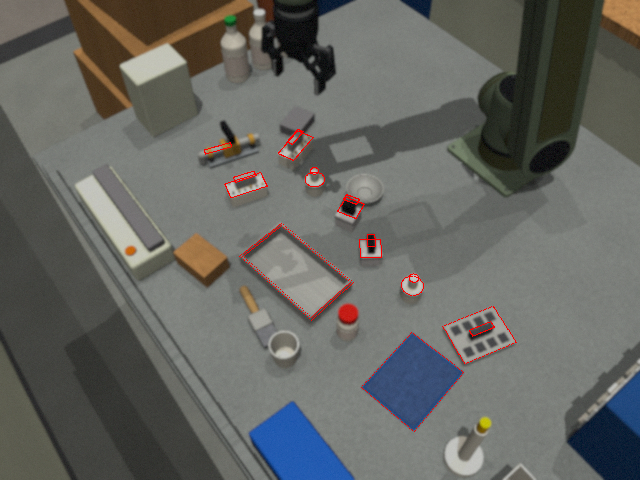

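Run:
```python
import cv2,numpy as np
a=cv2.imread('pics/side0.png')[330:420,250:430]; b=cv2.imread('pics/w1.png')[105:320,370:490]
a=cv2.resize(a,None,fx=3,fy=3,interpolation=cv2.INTER_CUBIC); b=cv2.resize(b,None,fx=2,fy=2,interpolation=cv2.INTER_CUBIC)
o=np.zeros((430,780,3),np.uint8); o[:270,:540]=a; o[:430,540:780]=b; cv2.imwrite('pics/z1.png',o)
```

```text
(no output)
```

View pics/z1.png

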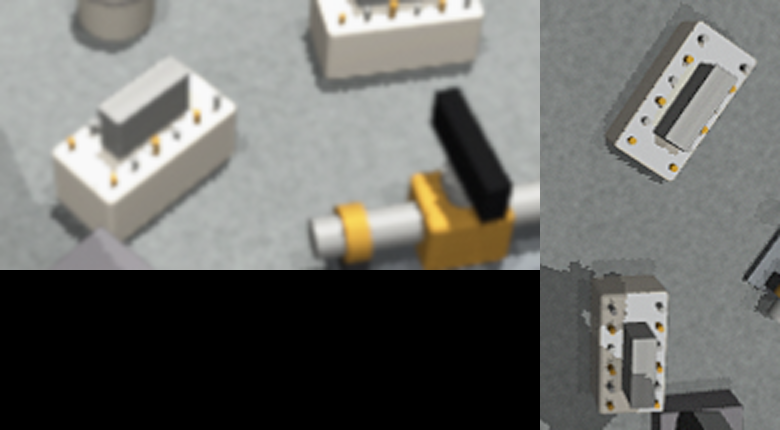

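Run:
```python
from h import *
go(.4155,-.3165,.18,-69.1)
```

```text
t 3.17 p [ 0.5061 -0.1611  0.3751] psi -73.08 tilt 0.11 j6 0.95 w 0.0848
shift units [2.44 2.64 3.9 ] turn units [-0.01 -0.02 -0.8 ]
```

jog_arm(
  plan=[
    {"x": 0.49, "y": 0.53, "z": 0.78, "wx": 0, "wy": 0, "wz": -0.16},
    {"x": 0.49, "y": 0.53, "z": 0.78, "wx": 0, "wy": 0, "wz": -0.16},
    {"x": 0.49, "y": 0.53, "z": 0.78, "wx": 0, "wy": 0, "wz": -0.16},
    {"x": 0.49, "y": 0.53, "z": 0.78, "wx": 0, "wy": 0, "wz": -0.16},
    {"x": 0.49, "y": 0.53, "z": 0.78, "wx": 0, "wy": 0, "wz": -0.16},
    {"x": 0, "y": 0, "z": 0, "wx": 0, "wy": 0, "wz": 0},
  ],
  jaw=0,
)

```text
t: 3.92
tool_pos: [0.4093, -0.3292, 0.1739]
tcp_rot: [0.0, 0.821, -0.571, 0.001]
wrist_force: [0.0, 1.3, 0.2]
gripper_width: 0.0428
```

```bash
cat > lk.py <<'E'
from h import *
import sys
# lk.py name kind x y [z psi_offset]
name,k,x,y=sys.argv[1],sys.argv[2],float(sys.argv[3]),float(sys.argv[4])
z=float(sys.argv[5]) if len(sys.argv)>5 else .049
yaws=[float(sys.argv[6])+q for q in (-6,-3,0,3,6)] if len(sys.argv)>6 else None
c,im=snap('wrist',name); d=dtm(im)
v=fit([(c,d)],k,x,y,yaws=yaws,rad=.018); draw(im,c,k,v); cv2.imwrite(f'pics/{name}.png',im)
print(np.round(v,4))
go(v[0],v[1],z,v[2]-90)
E
python3 lk.py w2 bur .4155 -.3165 .049 21
```

```text
[ 0.4153 -0.3166 20.0724  0.8871]
t 3.98 p [ 0.4108 -0.3291  0.1756] psi -69.55 tilt 0.30 j6 0.52 w 0.0425
shift units [-0.21 -0.16  2.53] turn units [-0.03 -0.05  0.08]
```

View pics/w2.png

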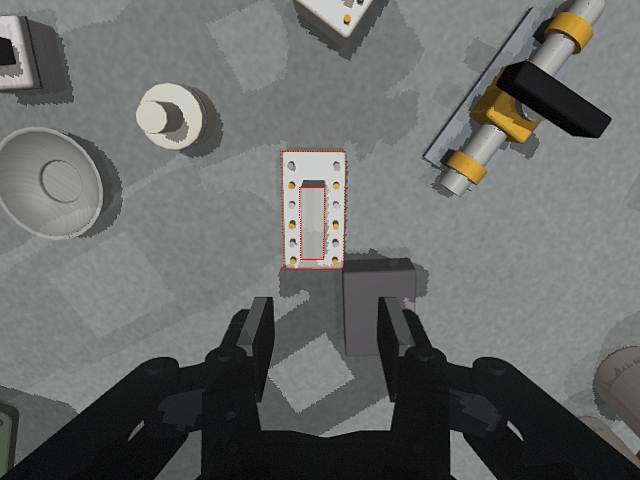

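jog_arm(
  plan=[
    {"x": -0.21, "y": -0.16, "z": 0.3, "wx": -0.03, "wy": -0.05, "wz": 0.08},
    {"x": 0, "y": 0, "z": 0.5, "wx": 0, "wy": 0, "wz": 0},
    {"x": 0, "y": 0, "z": 0.5, "wx": 0, "wy": 0, "wz": 0},
    {"x": 0, "y": 0, "z": 0.5, "wx": 0, "wy": 0, "wz": 0},
    {"x": 0, "y": 0, "z": 0.2, "wx": 0, "wy": 0, "wz": 0},
    {"x": 0, "y": 0, "z": 0, "wx": 0, "wy": 0, "wz": 0},
    {"x": 0, "y": 0, "z": 0, "wx": 0, "wy": 0, "wz": 0},
  ],
)

```text
t: 4.85
tool_pos: [0.4207, -0.3117, 0.0778]
tcp_rot: [-0.001, 0.82, -0.572, 0.006]
wrist_force: [-0.0, -0.2, -0.3]
gripper_width: 0.0426
```

Run:
```python
from h import *
go(.4153,-.3166,.049,-69.7)
```

```text
t 4.85 p [ 0.4207 -0.3117  0.0778] psi -69.78 tilt 0.70 j6 0.55 w 0.0426
shift units [0.05 0.14 0.58] turn units [-0.1  -0.1  -0.02]
```

jog_arm(
  plan=[
    {"x": 0.05, "y": 0.13, "z": 0.25, "wx": -0.1, "wy": -0.1, "wz": -0.02},
    {"x": 0, "y": 0, "z": 0.2, "wx": 0, "wy": 0, "wz": 0},
    {"x": 0, "y": 0, "z": 0, "wx": 0, "wy": 0, "wz": 0},
  ],
)

```text
t: 5.22
tool_pos: [0.4159, -0.3174, 0.0551]
tcp_rot: [0.0, 0.821, -0.571, 0.001]
wrist_force: [-0.5, -0.2, 0.1]
gripper_width: 0.0426
```

Run:
```python
from h import *
go(.4153,-.3166,.049,-69.7)
```

```text
t 5.22 p [ 0.4159 -0.3174  0.0551] psi -69.69 tilt 0.12 j6 0.54 w 0.0426
shift units [-0.02  0.01  0.12] turn units [-0.   -0.02  0.  ]
```

jog_arm(
  plan=[
    {"x": -0.02, "y": 0.01, "z": 0.12, "wx": 0, "wy": -0.02, "wz": 0},
    {"x": 0, "y": 0, "z": 0, "wx": 0, "wy": 0, "wz": 0},
    {"x": 0, "y": 0, "z": 0, "wx": 0, "wy": 0, "wz": 0},
  ],
)

```text
t: 5.6
tool_pos: [0.4151, -0.3168, 0.0486]
tcp_rot: [-0.0, 0.821, -0.572, 0.0]
wrist_force: [-0.4, -0.6, 0.6]
gripper_width: 0.042
```

jog_arm(
  plan=[
    {"x": 0, "y": 0, "z": 0, "wx": 0, "wy": 0, "wz": 0},
    {"x": 0, "y": 0, "z": 0, "wx": 0, "wy": 0, "wz": 0},
    {"x": 0, "y": 0, "z": 0, "wx": 0, "wy": 0, "wz": 0},
    {"x": 0, "y": 0, "z": 0, "wx": 0, "wy": 0, "wz": 0},
  ],
  jaw=-1,
  force=50,
)

```text
t: 6.1
tool_pos: [0.4153, -0.3169, 0.0489]
tcp_rot: [-0.0, 0.821, -0.571, 0.001]
wrist_force: [0.7, 0.2, -0.1]
gripper_width: 0.015
```

Run:
```python
from h import *
go(.4153,-.3166,.049,-69.7)
```

```text
t 6.10 p [ 0.4153 -0.3169  0.0489] psi -69.70 tilt 0.08 j6 0.54 w 0.0150
shift units [-0.01 -0.   -0.  ] turn units [-0.01 -0.01 -0.  ]
```

jog_arm(
  plan=[
    {"x": 0, "y": 0, "z": -0.3, "wx": 0, "wy": 0, "wz": 0},
    {"x": 0, "y": 0, "z": -0.8, "wx": 0, "wy": 0, "wz": -0.5},
    {"x": 0, "y": 0, "z": -0.9, "wx": 0, "wy": 0, "wz": -1},
    {"x": 0, "y": 0, "z": -0.9, "wx": 0, "wy": 0, "wz": -1},
    {"x": 0, "y": 0, "z": -0.3, "wx": 0, "wy": 0, "wz": -1},
    {"x": 0, "y": 0, "z": 0, "wx": 0, "wy": 0, "wz": -1},
    {"x": 0, "y": 0, "z": 0, "wx": 0, "wy": 0, "wz": -1},
    {"x": 0, "y": 0, "z": 0, "wx": 0, "wy": 0, "wz": -1},
    {"x": 0, "y": 0, "z": 0, "wx": 0, "wy": 0, "wz": -1},
    {"x": 0, "y": 0, "z": 0, "wx": 0, "wy": 0, "wz": -1},
  ],
)

```text
t: 7.35
tool_pos: [0.4141, -0.3157, 0.2234]
tcp_rot: [0.001, 0.975, -0.223, 0.003]
wrist_force: [-0.4, 0.0, -0.9]
gripper_width: 0.0149
```

Run:
```python
from h import *
go(.60,-.06,.22,7.4)
```

```text
t 7.35 p [ 0.4141 -0.3157  0.2234] psi -25.79 tilt 0.42 j6 -0.22 w 0.0149
shift units [ 1.12 -6.22  0.07] turn units [ 0.04 -0.08 -6.64]
```

jog_arm(
  plan=[
    {"x": 0.41, "y": -0.8, "z": 0, "wx": 0.04, "wy": -0.08, "wz": -0.95},
    {"x": 0.41, "y": -0.8, "z": 0, "wx": 0, "wy": 0, "wz": -0.95},
    {"x": 0.41, "y": -0.8, "z": 0, "wx": 0, "wy": 0, "wz": -0.95},
    {"x": 0.41, "y": -0.8, "z": 0, "wx": 0, "wy": 0, "wz": -0.95},
    {"x": 0.41, "y": -0.8, "z": 0, "wx": 0, "wy": 0, "wz": -0.95},
    {"x": 0.41, "y": -0.8, "z": 0, "wx": 0, "wy": 0, "wz": -0.95},
    {"x": 0.41, "y": -0.6, "z": 0, "wx": 0, "wy": 0, "wz": -0.9},
    {"x": 0, "y": 0, "z": 0, "wx": 0, "wy": 0, "wz": 0},
  ],
)

```text
t: 8.35
tool_pos: [0.6112, -0.075, 0.2314]
tcp_rot: [0.001, 0.997, 0.072, 0.003]
wrist_force: [0.5, -0.3, -2.2]
gripper_width: 0.0147
```

```bash
cat > tray.py <<'E'
from h import *
import sys
c,im=snap('wrist',sys.argv[1]); d=dtm(im)
v=fit([(c,d)],'tray',.630,-.026,yaws=[4,7.4,10],rad=.012); draw(im,c,'tray',v); cv2.imwrite(f'pics/{sys.argv[1]}.png',im); print(np.round(v,4))
E
python3 tray.py w3; python3 -c "
from h import *
go(.6,-.06,.22,7.4)"
```

```text
[ 0.6293 -0.0308  7.5015  1.4081]
t 8.40 p [ 0.6105 -0.0762  0.2314] psi 8.11 tilt 0.33 j6 -0.28 w 0.0148
shift units [-0.16 -0.35  0.23] turn units [ 0.02 -0.06  0.14]
```

View pics/w3.png

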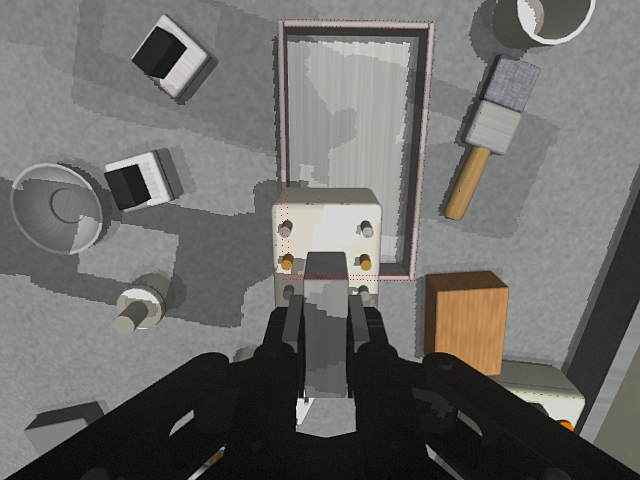

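Run:
```python
from h import *
im=cv2.imread('pics/w3.png')
c,_=cal('wrist'),0
im=ctrl.camera('wrist')[:,:,::-1].copy(); d=dtm(im)
d[175:,262:392]=0; d[290:]=0
sc=cal('scene'); si=ctrl.camera('scene')[:,:,::-1].copy(); sd=dtm(si)
si2=cal('side'); s2=ctrl.camera('side')[:,:,::-1].copy(); s2d=dtm(s2)
for n,vw in (('w',[(c,d)]),('s',[(sc,sd)]),('side',[(si2,s2d)]),('ws',[(c,d),(sc,sd)])):
    v=fit(vw,'tray',.630,-.026,yaws=[5,7.4,9],rad=.012); print(n,np.round(v,4))
    if n=='w': o=im.copy(); draw(o,c,'tray',v); cv2.imwrite('pics/w4.png',cv2.resize(o[0:310,250:470],None,fx=1.9,fy=1.9,interpolation=cv2.INTER_NEAREST))
    if n=='s': o=si.copy(); draw(o,sc,'tray',v); cv2.imwrite('pics/w5.png',cv2.resize(o[210:340,220:370],None,fx=4,fy=4,interpolation=cv2.INTER_NEAREST))
```

```text
w [ 0.6291 -0.0308  7.3378  0.5733]
s [ 0.6307 -0.03    7.7843  0.8607]
side [ 0.6308 -0.0347  7.4052  0.7629]
ws [ 0.6296 -0.0306  7.4686  0.8151]
```

View pics/w4.png

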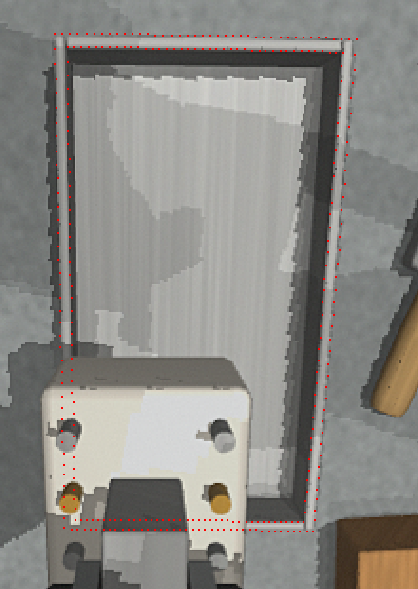

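View pics/w5.png

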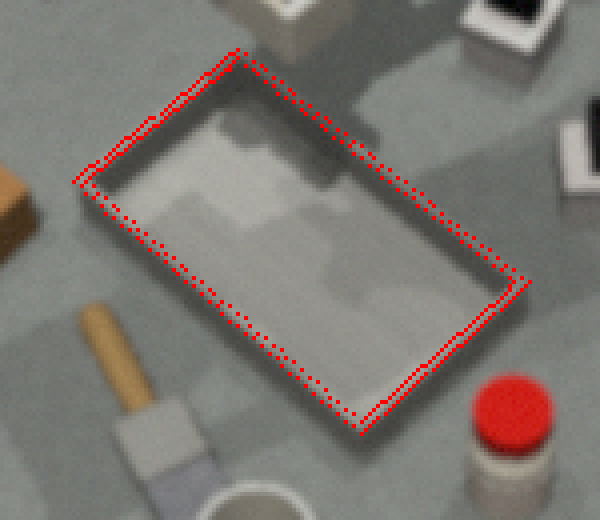

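```bash
cat > slot.py <<'E'
from h import *
import sys
T=(.629,-.0305,7.4)
def slot(u,v):
    a=np.radians(T[2]); return T[0]+u*np.cos(a)-v*np.sin(a), T[1]+u*np.sin(a)+v*np.cos(a)
if __name__=='__main__':
    u,v,z=map(float,sys.argv[1:4]); x,y=slot(u/1000,v/1000); print(round(x,4),round(y,4)); go(x,y,z,T[2]+(float(sys.argv[4]) if len(sys.argv)>4 else 0))
E
python3 slot.py 26.7 -53 .12
```

```text
0.6623 -0.0796
t 8.55 p [ 0.6098 -0.0781  0.2311] psi 7.94 tilt 0.31 j6 -0.28 w 0.0146
shift units [1.03 0.17 2.23] turn units [ 0.03 -0.06  0.11]
```

jog_arm(
  plan=[
    {"x": 0.35, "y": 0.06, "z": 0.5, "wx": 0.03, "wy": -0.06, "wz": 0.1},
    {"x": 0.35, "y": 0.06, "z": 0.6, "wx": 0, "wy": 0, "wz": 0},
    {"x": 0.33, "y": 0.05, "z": 0.6, "wx": 0, "wy": 0, "wz": 0},
    {"x": 0, "y": 0, "z": 0.5, "wx": 0, "wy": 0, "wz": 0},
    {"x": 0, "y": 0, "z": 0, "wx": 0, "wy": 0, "wz": 0},
    {"x": 0, "y": 0, "z": 0, "wx": 0, "wy": 0, "wz": 0},
  ],
)

```text
t: 9.3
tool_pos: [0.6619, -0.0877, 0.1223]
tcp_rot: [0.001, 0.998, 0.059, 0.002]
wrist_force: [-0.1, 1.0, -1.0]
gripper_width: 0.0149
```

```bash
python3 slot.py 26.7 -53 .055; python3 -c "
from h import *
snap('wrist','w6')"
```

```text
0.6623 -0.0796
t 9.30 p [ 0.6619 -0.0877  0.1223] psi 6.77 tilt 0.22 j6 -0.27 w 0.0149
shift units [ 0.02 -0.16  1.35] turn units [ 0.02 -0.04 -0.13]
```

View pics/w6.png

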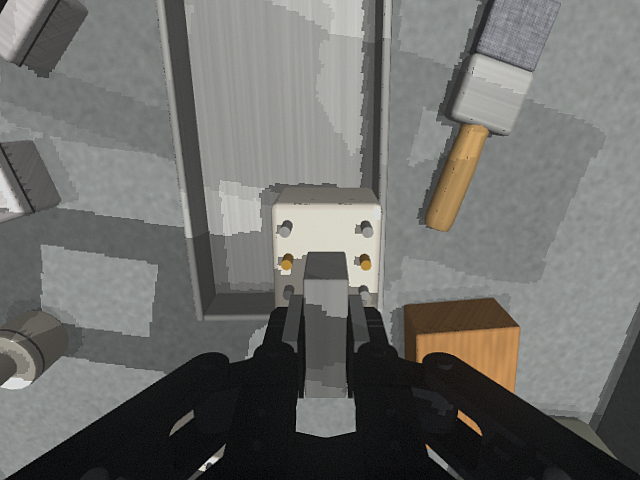

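jog_arm(
  plan=[
    {"x": 0.02, "y": -0.16, "z": 0.1, "wx": 0.02, "wy": -0.04, "wz": -0.13},
    {"x": 0, "y": 0, "z": 0.2, "wx": 0, "wy": 0, "wz": 0},
    {"x": 0, "y": 0, "z": 0, "wx": 0, "wy": 0, "wz": 0},
  ],
)

```text
t: 9.72
tool_pos: [0.6624, -0.0791, 0.1089]
tcp_rot: [0.0, 0.998, 0.065, 0.002]
wrist_force: [-0.5, 0.6, -2.1]
gripper_width: 0.0149
```

```bash
python3 slot.py 26.7 -53 .055
```

```text
0.6623 -0.0796
t 9.72 p [ 0.6624 -0.0791  0.1089] psi 7.46 tilt 0.18 j6 -0.27 w 0.0149
shift units [-0.01  0.01  1.08] turn units [ 0.01 -0.03  0.01]
```

jog_arm(
  plan=[
    {"x": 0, "y": 0.01, "z": 0.3, "wx": 0.01, "wy": -0.03, "wz": 0},
    {"x": 0, "y": 0, "z": 0.3, "wx": 0, "wy": 0, "wz": 0},
    {"x": 0, "y": 0, "z": 0.2, "wx": 0, "wy": 0, "wz": 0},
    {"x": 0, "y": 0, "z": 0.1, "wx": 0, "wy": 0, "wz": 0},
    {"x": 0, "y": 0, "z": 0, "wx": 0, "wy": 0, "wz": 0},
  ],
)

```text
t: 10.35
tool_pos: [0.662, -0.0796, 0.0596]
tcp_rot: [-0.0, 0.998, 0.065, -0.001]
wrist_force: [0.2, 1.8, -1.5]
gripper_width: 0.0149
```

```bash
python3 slot.py 26.7 -53 .055;  python3 -c "
from h import *
snap('wrist','w7')"
```

```text
0.6623 -0.0796
t 10.35 p [ 0.662  -0.0796  0.0596] psi 7.48 tilt 0.10 j6 -0.27 w 0.0149
shift units [0.01 0.   0.09] turn units [-0.    0.02  0.02]
```

View pics/w7.png

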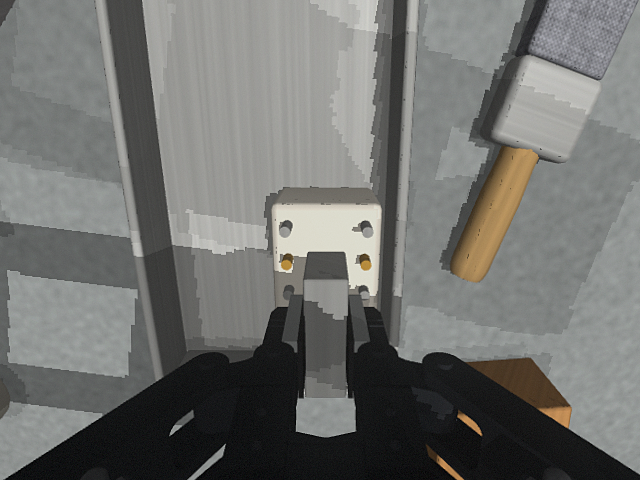

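jog_arm(
  plan=[
    {"x": 0, "y": 0, "z": 0.09, "wx": 0, "wy": 0.02, "wz": 0},
    {"x": 0, "y": 0, "z": 0, "wx": 0, "wy": 0, "wz": 0},
  ],
)

```text
t: 10.65
tool_pos: [0.6628, -0.0797, 0.056]
tcp_rot: [0.0, 0.998, 0.065, 0.001]
wrist_force: [-0.2, -0.1, -2.1]
gripper_width: 0.0148
```

jog_arm(
  plan=[
    {"x": 0, "y": 0, "z": 0, "wx": 0, "wy": 0, "wz": 0},
    {"x": 0, "y": 0, "z": 0, "wx": 0, "wy": 0, "wz": 0},
    {"x": 0, "y": 0, "z": 0, "wx": 0, "wy": 0, "wz": 0},
  ],
  jaw=-0.3,
)

```text
t: 11.02
tool_pos: [0.6638, -0.0799, 0.0576]
tcp_rot: [0.0, 0.998, 0.065, 0.003]
wrist_force: [-0.3, 0.3, 0.4]
gripper_width: 0.0298
```

```bash
python3 -c "
from h import *
go(.5827,-.2868,.18,-105)"
```

```text
t 11.03 p [ 0.6638 -0.0799  0.0576] psi 7.47 tilt 0.31 j6 -0.27 w 0.0298
shift units [-2.13  3.9  -2.46] turn units [  0.05  -0.05 -13.51]
```

jog_arm(
  plan=[
    {"x": 0, "y": 0, "z": -0.4, "wx": 0.05, "wy": -0.05, "wz": 0},
    {"x": 0, "y": 0, "z": -0.8, "wx": 0, "wy": 0, "wz": 0},
    {"x": 0, "y": -0.3, "z": -1, "wx": 0, "wy": 0, "wz": 0},
    {"x": 0, "y": 0, "z": -0.8, "wx": 0, "wy": 0, "wz": 0},
    {"x": 0, "y": 0, "z": 0, "wx": 0, "wy": 0, "wz": 0},
  ],
)

```text
t: 11.65
tool_pos: [0.6618, -0.065, 0.2124]
tcp_rot: [-0.002, 0.998, 0.065, 0.0]
wrist_force: [0.7, -0.4, -0.1]
gripper_width: 0.0298
```

```bash
cat > tray2.py <<'E'
from h import *
import sys
c,im=snap('wrist',sys.argv[1]); d=dtm(im)
v=fit([(c,d)],'tray',.629,-.0305,yaws=[5,7.4,9],rad=.012); draw(im,c,'tray',v); print('tray',np.round(v,4))
a=np.radians(v[2])
for s in sys.argv[2:]:
    k,x,y,yw=s.split(','); w=fit([(c,d)],k,float(x),float(y),yaws=[float(yw)],dz=.005,rad=.006); draw(im,c,k,w,(0,255,0),.005)
    dx,dy=w[0]-v[0],w[1]-v[1]
    print(k,np.round(w,4),'in tray mm',round(1000*(dx*np.cos(a)+dy*np.sin(a)),1),round(1000*(-dx*np.sin(a)+dy*np.cos(a)),1),round(w[2]-v[2],1))
cv2.imwrite(f'pics/{sys.argv[1]}.png',im)
E
python3 tray2.py w8 bur,.6625,-.0797,97.4; python3 -c "
from h import *
go(.5827,-.2868,.18,-105)"
```

```text
tray [ 0.6288 -0.031   7.6971  0.8385]
bur [ 6.63800e-01 -7.89000e-02  9.73935e+01  6.95000e-01] in tray mm 28.3 -52.1 89.7
t 11.70 p [ 0.6607 -0.0649  0.2102] psi 7.46 tilt 0.31 j6 -0.25 w 0.0297
shift units [-2.12  4.2   0.59] turn units [ -0.07  -0.   -13.51]
```

View pics/w8.png

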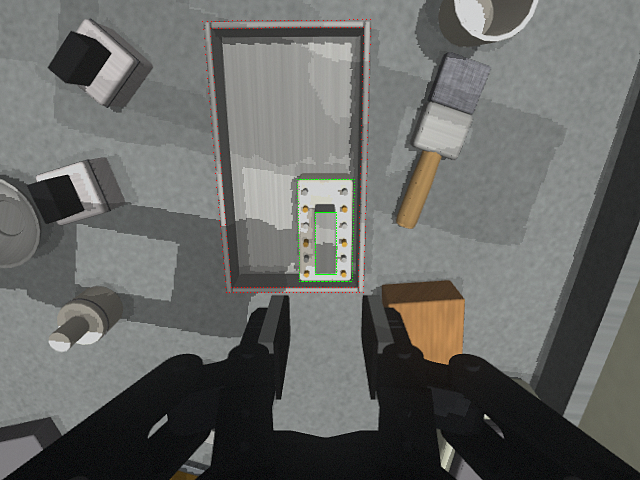

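jog_arm(
  plan=[
    {"x": -0.4, "y": 0.8, "z": 0.05, "wx": -0.07, "wy": 0, "wz": 0},
    {"x": -0.4, "y": 0.8, "z": 0.05, "wx": 0, "wy": 0, "wz": 0},
    {"x": -0.4, "y": 0.8, "z": 0.05, "wx": 0, "wy": 0, "wz": 0},
    {"x": -0.4, "y": 0.8, "z": 0.05, "wx": 0, "wy": 0, "wz": -0.5},
    {"x": -0.4, "y": 0.8, "z": 0.05, "wx": 0, "wy": 0, "wz": -1},
    {"x": 0, "y": 0, "z": 0, "wx": 0, "wy": 0, "wz": -1},
    {"x": 0, "y": 0, "z": 0, "wx": 0, "wy": 0, "wz": -1},
    {"x": 0, "y": 0, "z": 0, "wx": 0, "wy": 0, "wz": -1},
    {"x": 0, "y": 0, "z": 0, "wx": 0, "wy": 0, "wz": -1},
    {"x": 0, "y": 0, "z": 0, "wx": 0, "wy": 0, "wz": -1},
  ],
  jaw=0,
)

```text
t: 12.95
tool_pos: [0.5782, -0.281, 0.1773]
tcp_rot: [-0.011, 0.937, 0.35, -0.014]
wrist_force: [-0.2, 0.3, 0.5]
gripper_width: 0.0425
```

jog_arm(
  plan=[
    {"x": 0, "y": 0, "z": 0, "wx": 0, "wy": 0, "wz": -1},
    {"x": 0, "y": 0, "z": 0, "wx": 0, "wy": 0, "wz": -1},
    {"x": 0, "y": 0, "z": 0, "wx": 0, "wy": 0, "wz": -1},
    {"x": 0, "y": 0, "z": 0, "wx": 0, "wy": 0, "wz": -1},
    {"x": 0, "y": 0, "z": 0, "wx": 0, "wy": 0, "wz": -1},
    {"x": 0, "y": 0, "z": 0, "wx": 0, "wy": 0, "wz": -1},
    {"x": 0, "y": 0, "z": 0, "wx": 0, "wy": 0, "wz": -1},
    {"x": 0, "y": 0, "z": 0, "wx": 0, "wy": 0, "wz": -0.5},
    {"x": 0, "y": 0, "z": 0, "wx": 0, "wy": 0, "wz": 0},
  ],
)

```text
t: 14.08
tool_pos: [0.5692, -0.2775, 0.1585]
tcp_rot: [-0.031, 0.767, 0.64, -0.016]
wrist_force: [-0.6, -0.3, -0.6]
gripper_width: 0.0428
```

```bash
sed -i 's/T=(.629,-.0305,7.4)/T=(.6286,-.0308,7.5)/' slot.py; python3 lk.py w9 bur .5827 -.2868 .049 -15
```

```text
[  0.5826  -0.2865 -14.9633   0.7611]
t 14.12 p [ 0.5692 -0.2775  0.1585] psi 79.61 tilt 3.98 j6 -1.86 w 0.0425
shift units [-0.16  0.44  2.16] turn units [-0.78 -0.14  0.92]
```

View pics/w9.png

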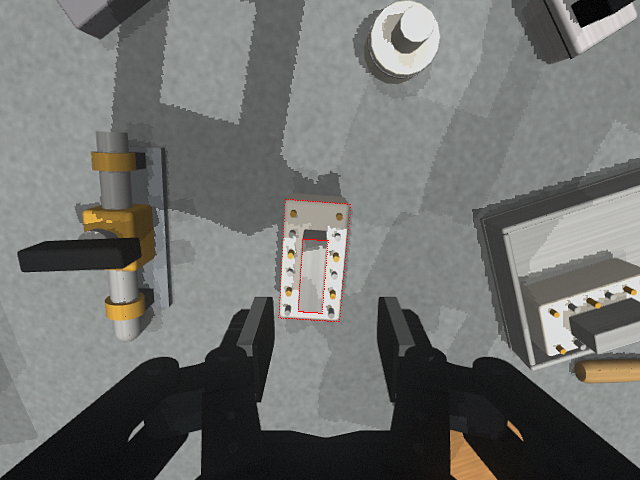

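jog_arm(
  plan=[
    {"x": -0.16, "y": 0.44, "z": 0.3, "wx": -0.78, "wy": -0.14, "wz": 0.92},
    {"x": 0, "y": 0, "z": 0.4, "wx": 0, "wy": 0, "wz": 0},
    {"x": 0, "y": 0, "z": 0.3, "wx": 0, "wy": 0, "wz": 0},
    {"x": 0, "y": 0, "z": 0.3, "wx": 0, "wy": 0, "wz": 0},
    {"x": 0, "y": 0, "z": 0, "wx": 0, "wy": 0, "wz": 0},
  ],
)

```text
t: 14.75
tool_pos: [0.5879, -0.2888, 0.0872]
tcp_rot: [-0.001, 0.795, 0.607, -0.0]
wrist_force: [0.8, -0.4, 0.2]
gripper_width: 0.0429
```

```bash
python3 -c "
from h import *
go(.5826,-.2866,.049,-105)"
```

```text
t 14.75 p [ 0.5879 -0.2888  0.0872] psi 74.74 tilt 0.11 j6 -1.78 w 0.0429
shift units [ 0.01 -0.11  0.76] turn units [-0.02 -0.01 -0.05]
```

jog_arm(
  plan=[
    {"x": 0.01, "y": -0.11, "z": 0.2, "wx": -0.02, "wy": -0.01, "wz": -0.05},
    {"x": 0, "y": 0, "z": 0.25, "wx": 0, "wy": 0, "wz": 0},
    {"x": 0, "y": 0, "z": 0.2, "wx": 0, "wy": 0, "wz": 0},
    {"x": 0, "y": 0, "z": 0.1, "wx": 0, "wy": 0, "wz": 0},
    {"x": 0, "y": 0, "z": 0, "wx": 0, "wy": 0, "wz": 0},
  ],
)

```text
t: 15.38
tool_pos: [0.5831, -0.287, 0.0482]
tcp_rot: [0.001, 0.793, 0.609, 0.0]
wrist_force: [-0.0, 0.3, -0.1]
gripper_width: 0.0425
```

```bash
python3 -c "
from h import *
go(.5826,-.2866,.049,-105)"
```

```text
t 15.38 p [ 0.5831 -0.287   0.0482] psi 75.01 tilt 0.13 j6 -1.78 w 0.0425
shift units [ 0.01 -0.01 -0.02] turn units [0.03 0.01 0.  ]
```

Good; grip, lift, and turn back by +13.5 units (psi 75 → 7.5).

jog_arm(
  plan=[
    {"x": 0, "y": 0, "z": 0, "wx": 0, "wy": 0, "wz": 0},
    {"x": 0, "y": 0, "z": 0, "wx": 0, "wy": 0, "wz": 0},
    {"x": 0, "y": 0, "z": 0, "wx": 0, "wy": 0, "wz": 0},
    {"x": 0, "y": 0, "z": 0, "wx": 0, "wy": 0, "wz": 0},
  ],
  jaw=-1,
)

```text
t: 15.88
tool_pos: [0.5834, -0.2872, 0.0487]
tcp_rot: [0.002, 0.793, 0.609, 0.001]
wrist_force: [0.1, -0.7, -0.7]
gripper_width: 0.0149
```

jog_arm(
  plan=[
    {"x": 0, "y": 0, "z": -0.3, "wx": 0, "wy": 0, "wz": 0},
    {"x": 0, "y": 0, "z": -0.8, "wx": 0, "wy": 0, "wz": 0},
    {"x": 0, "y": 0, "z": -0.8, "wx": 0, "wy": 0, "wz": 0.5},
    {"x": 0, "y": 0, "z": -0.5, "wx": 0, "wy": 0, "wz": 1},
    {"x": 0, "y": 0, "z": 0, "wx": 0, "wy": 0, "wz": 1},
    {"x": 0, "y": 0, "z": 0, "wx": 0, "wy": 0, "wz": 1},
    {"x": 0, "y": 0, "z": 0, "wx": 0, "wy": 0, "wz": 1},
    {"x": 0, "y": 0, "z": 0, "wx": 0, "wy": 0, "wz": 1},
    {"x": 0, "y": 0, "z": 0, "wx": 0, "wy": 0, "wz": 1},
    {"x": 0, "y": 0, "z": 0, "wx": 0, "wy": 0, "wz": 1},
  ],
)

```text
t: 17.12
tool_pos: [0.5837, -0.2873, 0.1837]
tcp_rot: [0.005, 0.95, 0.311, 0.005]
wrist_force: [0.1, -0.1, -1.8]
gripper_width: 0.015
```

```bash
python3 slot.py -26 -53 .13
```

```text
0.6097 -0.0867
t 17.12 p [ 0.5837 -0.2873  0.1837] psi 36.27 tilt 0.76 j6 -1.11 w 0.0150
shift units [ 2.79 -2.94  1.06] turn units [ 0.12 -0.1   5.75]
```

jog_arm(
  plan=[
    {"x": 0.33, "y": -0.58, "z": 0, "wx": 0.12, "wy": -0.1, "wz": 0.96},
    {"x": 0.33, "y": -0.58, "z": 0, "wx": 0, "wy": 0, "wz": 0.96},
    {"x": 0.33, "y": -0.58, "z": 0, "wx": 0, "wy": 0, "wz": 0.96},
    {"x": 0.33, "y": -0.58, "z": 0, "wx": 0, "wy": 0, "wz": 0.96},
    {"x": 0.33, "y": -0.58, "z": 0, "wx": 0, "wy": 0, "wz": 0.96},
    {"x": 0.33, "y": -0.58, "z": 0, "wx": 0, "wy": 0, "wz": 0.96},
    {"x": 0, "y": 0, "z": 0, "wx": 0, "wy": 0, "wz": 0},
    {"x": 0, "y": 0, "z": 0, "wx": 0, "wy": 0, "wz": 0},
  ],
)

```text
t: 18.12
tool_pos: [0.6047, -0.0857, 0.1918]
tcp_rot: [0.003, 0.998, 0.056, 0.004]
wrist_force: [0.0, 0.3, -2.5]
gripper_width: 0.0152
```

```bash
python3 slot.py -26 -53 .09
```

```text
0.6097 -0.0867
t 18.12 p [ 0.6047 -0.0857  0.1918] psi 6.42 tilt 0.55 j6 -0.27 w 0.0152
shift units [0.08 0.02 2.04] turn units [ 0.07 -0.08 -0.22]
```

jog_arm(
  plan=[
    {"x": 0.08, "y": 0.02, "z": 0.4, "wx": 0.07, "wy": -0.08, "wz": -0.22},
    {"x": 0, "y": 0, "z": 0.6, "wx": 0, "wy": 0, "wz": 0},
    {"x": 0, "y": 0, "z": 0.6, "wx": 0, "wy": 0, "wz": 0},
    {"x": 0, "y": 0, "z": 0.35, "wx": 0, "wy": 0, "wz": 0},
    {"x": 0, "y": 0, "z": 0, "wx": 0, "wy": 0, "wz": 0},
  ],
)

```text
t: 18.75
tool_pos: [0.6074, -0.0914, 0.087]
tcp_rot: [-0.0, 0.998, 0.065, -0.002]
wrist_force: [0.6, 0.5, -0.8]
gripper_width: 0.0148
```

```bash
python3 slot.py -26 -53 .055
```

```text
0.6097 -0.0867
t 18.75 p [ 0.6074 -0.0914  0.087 ] psi 7.47 tilt 0.26 j6 -0.30 w 0.0148
shift units [ 0.06 -0.09  0.64] turn units [-0.01  0.05 -0.01]
```

jog_arm(
  plan=[
    {"x": 0.06, "y": -0.09, "z": 0, "wx": 0, "wy": 0.05, "wz": 0},
    {"x": 0, "y": 0, "z": 0.25, "wx": 0, "wy": 0, "wz": 0},
    {"x": 0, "y": 0, "z": 0.25, "wx": 0, "wy": 0, "wz": 0},
    {"x": 0, "y": 0, "z": 0, "wx": 0, "wy": 0, "wz": 0},
  ],
)

```text
t: 19.25
tool_pos: [0.6108, -0.0871, 0.0613]
tcp_rot: [-0.0, 0.998, 0.065, 0.001]
wrist_force: [0.2, -0.4, -2.7]
gripper_width: 0.0152
```

```bash
python3 slot.py -26 -53 .055
```

```text
0.6097 -0.0867
t 19.25 p [ 0.6108 -0.0871  0.0613] psi 7.44 tilt 0.13 j6 -0.29 w 0.0152
shift units [-0.02 -0.01  0.12] turn units [-0.   -0.03 -0.01]
```

jog_arm(
  plan=[
    {"x": -0.02, "y": -0.01, "z": 0.12, "wx": 0, "wy": -0.03, "wz": 0},
    {"x": 0, "y": 0, "z": 0, "wx": 0, "wy": 0, "wz": 0},
    {"x": 0, "y": 0, "z": 0, "wx": 0, "wy": 0, "wz": 0},
  ],
)

```text
t: 19.62
tool_pos: [0.6102, -0.0868, 0.0554]
tcp_rot: [0.0, 0.998, 0.065, 0.0]
wrist_force: [0.1, 0.3, -1.7]
gripper_width: 0.0148
```

jog_arm(
  plan=[
    {"x": 0, "y": 0, "z": 0, "wx": 0, "wy": 0, "wz": 0},
    {"x": 0, "y": 0, "z": 0, "wx": 0, "wy": 0, "wz": 0},
    {"x": 0, "y": 0, "z": 0, "wx": 0, "wy": 0, "wz": 0},
  ],
  jaw=-0.4,
)

```text
t: 20.0
tool_pos: [0.6113, -0.0869, 0.0568]
tcp_rot: [0.0, 0.998, 0.065, 0.002]
wrist_force: [-0.5, -0.3, 0.5]
gripper_width: 0.0256
```

jog_arm(
  plan=[
    {"x": 0, "y": 0, "z": -0.4, "wx": 0, "wy": 0, "wz": 0},
    {"x": 0, "y": 0, "z": -0.8, "wx": 0, "wy": 0, "wz": 0},
    {"x": 0, "y": -0.3, "z": -1, "wx": 0, "wy": 0, "wz": 0},
    {"x": 0, "y": -0.3, "z": -0.8, "wx": 0, "wy": 0, "wz": 0},
    {"x": 0, "y": 0, "z": 0, "wx": 0, "wy": 0, "wz": 0},
    {"x": 0, "y": 0, "z": 0, "wx": 0, "wy": 0, "wz": 0},
  ],
  jaw=0,
)

```text
t: 20.75
tool_pos: [0.6064, -0.0565, 0.2109]
tcp_rot: [0.0, 0.998, 0.065, 0.002]
wrist_force: [-0.1, -0.4, -1.1]
gripper_width: 0.0429
```

```bash
python3 tray2.py w10 bur,.6635,-.079,97.4 bur,.6097,-.0867,97.4
python3 - <<'E'
from h import *
c,im=snap('wrist','w10b'); d=dtm(im)
for x,y in((.446,-.078),(.469,.03)):
    v=fit([(c,d)],'can',x,y,rad=.015); draw(im,c,'can',v); print(np.round(v,4))
cv2.imwrite('pics/w10b.png',im)
go(.4453,-.077,.18,0)
E
```

```text
tray [ 0.6291 -0.0305  7.5622  0.8768]
bur [ 6.63400e-01 -7.93000e-02  9.74483e+01  6.31900e-01] in tray mm 27.5 -52.9 89.9
bur [ 6.09300e-01 -8.56000e-02  9.73932e+01  6.75700e-01] in tray mm -26.9 -52.0 89.8
[ 4.295000e-01 -7.970000e-02  1.124643e+02  1.510000e+00]
[4.69800e-01 3.12000e-02 5.64373e+01 1.58220e+00]
t 20.85 p [ 0.6065 -0.0567  0.2106] psi 7.40 tilt 0.14 j6 -0.24 w 0.0428
shift units [-3.25 -0.01  0.6 ] turn units [ 0.   -0.03  1.48]
```

View pics/w10.png

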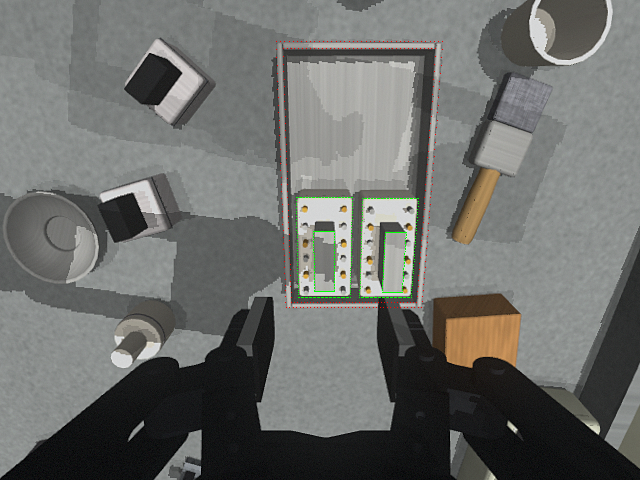

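View pics/w10b.png

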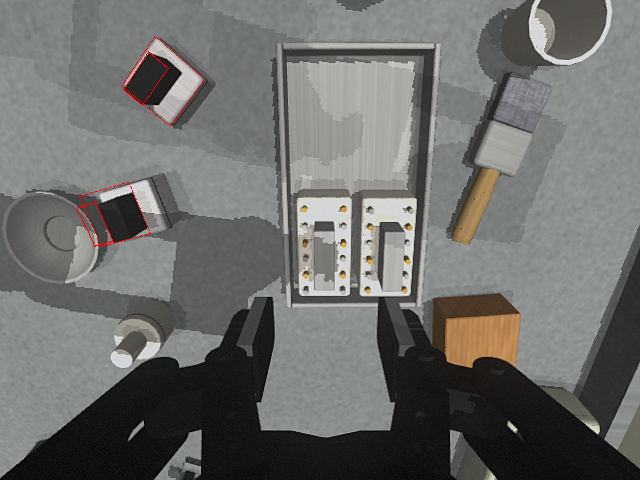

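jog_arm(
  plan=[
    {"x": -0.65, "y": 0, "z": 0.1, "wx": 0, "wy": 0, "wz": -0.4},
    {"x": -0.65, "y": 0, "z": 0.1, "wx": 0, "wy": 0, "wz": -0.5},
    {"x": -0.65, "y": 0, "z": 0.1, "wx": 0, "wy": 0, "wz": -0.5},
    {"x": -0.65, "y": 0.15, "z": 0.1, "wx": 0, "wy": 0, "wz": -0.5},
    {"x": -0.6, "y": 0.2, "z": 0.1, "wx": 0, "wy": 0, "wz": -0.5},
    {"x": 0, "y": 0, "z": 0, "wx": 0, "wy": 0, "wz": 0},
    {"x": 0, "y": 0, "z": 0, "wx": 0, "wy": 0, "wz": 0},
  ],
)

```text
t: 21.72
tool_pos: [0.447, -0.1089, 0.1759]
tcp_rot: [-0.003, 0.985, 0.17, -0.007]
wrist_force: [-0.2, 0.5, -0.5]
gripper_width: 0.0428
```

```bash
python3 lk.py w11 can .4453 -.0752 .048 109.5
```

```text
[ 4.447000e-01 -7.520000e-02  1.133457e+02  1.101600e+00]
t 21.77 p [ 0.447  -0.1087  0.1758] psi 19.66 tilt 0.83 j6 -0.61 w 0.0425
shift units [ 0.21 -0.63  2.56] turn units [-0.09  0.14 -0.74]
```

View pics/w11.png

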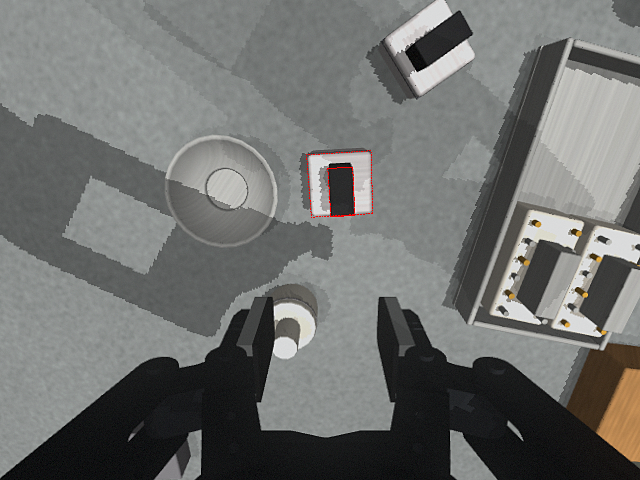

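jog_arm(
  plan=[
    {"x": 0.1, "y": -0.31, "z": 0.2, "wx": -0.09, "wy": 0.14, "wz": -0.74},
    {"x": 0.1, "y": -0.31, "z": 0.3, "wx": 0, "wy": 0, "wz": 0},
    {"x": 0, "y": 0, "z": 0.5, "wx": 0, "wy": 0, "wz": 0},
    {"x": 0, "y": 0, "z": 0.5, "wx": 0, "wy": 0, "wz": 0},
    {"x": 0, "y": 0, "z": 0.3, "wx": 0, "wy": 0, "wz": 0},
    {"x": 0, "y": 0, "z": 0, "wx": 0, "wy": 0, "wz": 0},
  ],
)

```text
t: 22.52
tool_pos: [0.4513, -0.073, 0.0831]
tcp_rot: [0.0, 0.979, 0.205, 0.002]
wrist_force: [0.4, 0.7, 0.5]
gripper_width: 0.0431
```

```bash
python3 -c "
from h import *
go(.4447,-.0752,.048,23.35)"
```

```text
t 22.52 p [ 0.4513 -0.073   0.0831] psi 23.66 tilt 0.26 j6 -0.60 w 0.0431
shift units [-0.14 -0.01  0.7 ] turn units [ 0.02 -0.05  0.06]
```

jog_arm(
  plan=[
    {"x": -0.14, "y": -0.01, "z": 0.1, "wx": 0.02, "wy": -0.05, "wz": 0.06},
    {"x": 0, "y": 0, "z": 0.3, "wx": 0, "wy": 0, "wz": 0},
    {"x": 0, "y": 0, "z": 0.2, "wx": 0, "wy": 0, "wz": 0},
    {"x": 0, "y": 0, "z": 0.08, "wx": 0, "wy": 0, "wz": 0},
    {"x": 0, "y": 0, "z": 0, "wx": 0, "wy": 0, "wz": 0},
  ],
)

```text
t: 23.15
tool_pos: [0.4465, -0.0757, 0.0498]
tcp_rot: [0.001, 0.979, 0.202, 0.002]
wrist_force: [0.1, 1.0, -0.3]
gripper_width: 0.0429
```

```bash
python3 -c "
from h import *
go(.4447,-.0752,.048,23.35)"
```

```text
t 23.15 p [ 0.4465 -0.0757  0.0498] psi 23.36 tilt 0.23 j6 -0.60 w 0.0429
shift units [-0.03 -0.02  0.04] turn units [ 0.03 -0.04  0.  ]
```

jog_arm(
  plan=[
    {"x": -0.03, "y": -0.02, "z": 0.04, "wx": 0.03, "wy": -0.04, "wz": 0},
    {"x": 0, "y": 0, "z": 0, "wx": 0, "wy": 0, "wz": 0},
    {"x": 0, "y": 0, "z": 0, "wx": 0, "wy": 0, "wz": 0},
    {"x": 0, "y": 0, "z": 0, "wx": 0, "wy": 0, "wz": 0},
    {"x": 0, "y": 0, "z": 0, "wx": 0, "wy": 0, "wz": 0},
  ],
  jaw=-1,
)

```text
t: 23.78
tool_pos: [0.4449, -0.0755, 0.0483]
tcp_rot: [0.0, 0.979, 0.202, 0.0]
wrist_force: [-0.1, -0.4, -0.7]
gripper_width: 0.0151
```

jog_arm(
  plan=[
    {"x": 0, "y": 0, "z": -0.3, "wx": 0, "wy": 0, "wz": 0},
    {"x": 0, "y": 0, "z": -0.8, "wx": 0, "wy": 0, "wz": 0.4},
    {"x": 0, "y": 0, "z": -0.8, "wx": 0, "wy": 0, "wz": 0.8},
    {"x": 0, "y": 0, "z": -0.3, "wx": 0, "wy": 0, "wz": 0.8},
    {"x": 0, "y": 0, "z": 0, "wx": 0, "wy": 0, "wz": 0.8},
    {"x": 0, "y": 0, "z": 0, "wx": 0, "wy": 0, "wz": 0.4},
    {"x": 0, "y": 0, "z": 0, "wx": 0, "wy": 0, "wz": 0},
  ],
)

```text
t: 24.65
tool_pos: [0.4437, -0.0752, 0.1609]
tcp_rot: [-0.0, 0.998, 0.06, -0.001]
wrist_force: [0.1, 0.2, -1.5]
gripper_width: 0.0148
```

```bash
sed -i 's/T=(.6286,-.0308,7.5)/T=(.6288,-.0307,7.5)/' slot.py;  python3 slot.py 26.7 75 .15
```

```text
0.6455 0.0471
t 24.65 p [ 0.4437 -0.0752  0.1609] psi 6.86 tilt 0.13 j6 -0.31 w 0.0148
shift units [ 4.3  -1.95  0.21] turn units [-0.01  0.03 -0.13]
```

jog_arm(
  plan=[
    {"x": 0.6, "y": -0.28, "z": 0, "wx": 0, "wy": 0.03, "wz": -0.13},
    {"x": 0.75, "y": -0.33, "z": 0, "wx": 0, "wy": 0, "wz": 0},
    {"x": 0.75, "y": -0.33, "z": 0, "wx": 0, "wy": 0, "wz": 0},
    {"x": 0.75, "y": -0.33, "z": 0, "wx": 0, "wy": 0, "wz": 0},
    {"x": 0.75, "y": -0.33, "z": 0, "wx": 0, "wy": 0, "wz": 0},
    {"x": 0.6, "y": -0.28, "z": 0, "wx": 0, "wy": 0, "wz": 0},
    {"x": 0, "y": 0, "z": 0.2, "wx": 0, "wy": 0, "wz": 0},
    {"x": 0, "y": 0, "z": 0, "wx": 0, "wy": 0, "wz": 0},
  ],
)

```text
t: 25.65
tool_pos: [0.6421, 0.0488, 0.1435]
tcp_rot: [-0.0, 0.998, 0.068, -0.006]
wrist_force: [0.2, -0.1, -1.5]
gripper_width: 0.0148
```

```bash
python3 slot.py 26.7 75 .1
```

```text
0.6455 0.0471
t 25.65 p [0.6421 0.0488 0.1435] psi 7.79 tilt 0.65 j6 -0.08 w 0.0148
shift units [0.07 0.04 0.87] turn units [-0.01  0.13  0.06]
```

jog_arm(
  plan=[
    {"x": 0.07, "y": 0.04, "z": 0.3, "wx": 0, "wy": 0.13, "wz": 0.06},
    {"x": 0, "y": 0, "z": 0.3, "wx": 0, "wy": 0, "wz": 0},
    {"x": 0, "y": 0, "z": 0.2, "wx": 0, "wy": 0, "wz": 0},
    {"x": 0, "y": 0, "z": 0, "wx": 0, "wy": 0, "wz": 0},
  ],
)

```text
t: 26.15
tool_pos: [0.6429, 0.0454, 0.1019]
tcp_rot: [-0.0, 0.998, 0.065, -0.001]
wrist_force: [-0.5, -1.4, -1.0]
gripper_width: 0.0155
```

```bash
python3 slot.py 26.7 75 .054
```

```text
0.6455 0.0471
t 26.15 p [0.6429 0.0454 0.1019] psi 7.42 tilt 0.17 j6 -0.08 w 0.0155
shift units [ 0.06 -0.03  0.96] turn units [-0.01  0.03 -0.02]
```

jog_arm(
  plan=[
    {"x": 0.06, "y": -0.03, "z": 0.15, "wx": 0, "wy": 0.03, "wz": 0},
    {"x": 0, "y": 0, "z": 0.3, "wx": 0, "wy": 0, "wz": 0},
    {"x": 0, "y": 0, "z": 0.3, "wx": 0, "wy": 0, "wz": 0},
    {"x": 0, "y": 0, "z": 0.1, "wx": 0, "wy": 0, "wz": 0},
    {"x": 0, "y": 0, "z": 0, "wx": 0, "wy": 0, "wz": 0},
  ],
)

```text
t: 26.78
tool_pos: [0.6462, 0.0476, 0.0567]
tcp_rot: [-0.0, 0.998, 0.065, 0.0]
wrist_force: [-0.6, -0.1, -1.0]
gripper_width: 0.0149
```

```bash
python3 slot.py 26.7 75 .054
```

```text
0.6455 0.0471
t 26.77 p [0.6462 0.0476 0.0567] psi 7.43 tilt 0.07 j6 -0.08 w 0.0149
shift units [-0.02  0.01  0.05] turn units [-0.01 -0.01 -0.01]
```

Lower, release, rise back toward c2 / look.

jog_arm(
  plan=[
    {"x": -0.02, "y": 0.01, "z": 0.05, "wx": 0, "wy": 0, "wz": 0},
    {"x": 0, "y": 0, "z": 0, "wx": 0, "wy": 0, "wz": 0},
  ],
)

```text
t: 27.02
tool_pos: [0.6456, 0.0469, 0.0546]
tcp_rot: [-0.0, 0.998, 0.065, 0.001]
wrist_force: [0.2, 0.5, -1.0]
gripper_width: 0.0149
```

jog_arm(
  plan=[
    {"x": 0, "y": 0, "z": 0, "wx": 0, "wy": 0, "wz": 0},
    {"x": 0, "y": 0, "z": 0, "wx": 0, "wy": 0, "wz": 0},
    {"x": 0, "y": 0, "z": -0.1, "wx": 0, "wy": 0, "wz": 0},
    {"x": 0, "y": 0, "z": -0.5, "wx": 0, "wy": 0, "wz": 0},
    {"x": 0, "y": 0, "z": -1, "wx": 0, "wy": 0, "wz": 0},
    {"x": -0.4, "y": 0, "z": -0.9, "wx": 0, "wy": 0, "wz": 0},
    {"x": -0.8, "y": 0, "z": 0, "wx": 0, "wy": 0, "wz": 0},
    {"x": -0.6, "y": 0, "z": 0, "wx": 0, "wy": 0, "wz": 0},
    {"x": 0, "y": 0, "z": 0, "wx": 0, "wy": 0, "wz": 0},
  ],
  jaw=-0.35,
)

```text
t: 28.15
tool_pos: [0.5563, 0.035, 0.1885]
tcp_rot: [-0.0, 0.998, 0.065, 0.006]
wrist_force: [0.3, -0.4, -0.0]
gripper_width: 0.0277
```

```bash
python3 lk.py w12 can .4694 .0301 .18 ; python3 tray2.py w13 can,.6455,.0471,97.4
```

```text
[4.69800e-01 3.12000e-02 5.45842e+01 1.22540e+00]
t 28.20 p [0.5576 0.0351 0.1885] psi 7.44 tilt 0.74 j6 -0.09 w 0.0277
shift units [-1.76 -0.15  0.15] turn units [-0.05 -0.14  8.57]
tray [ 0.6295 -0.0313  7.6137  1.8794]
can [6.54300e-01 4.83000e-02 9.73947e+01 1.84500e+00] in tray mm 35.1 75.6 89.8
```

View pics/w12.png

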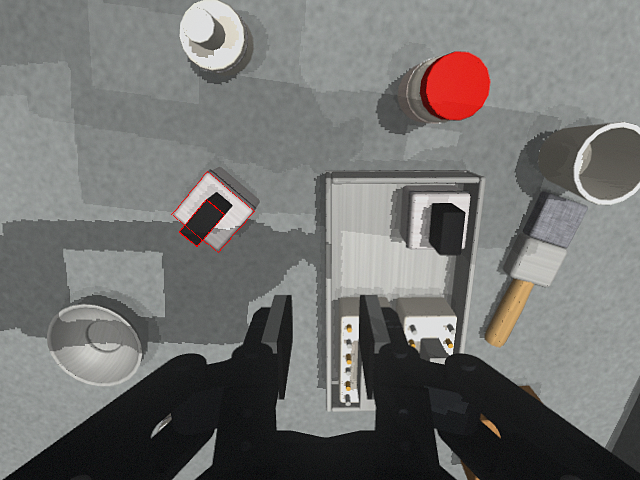

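View pics/w13.png

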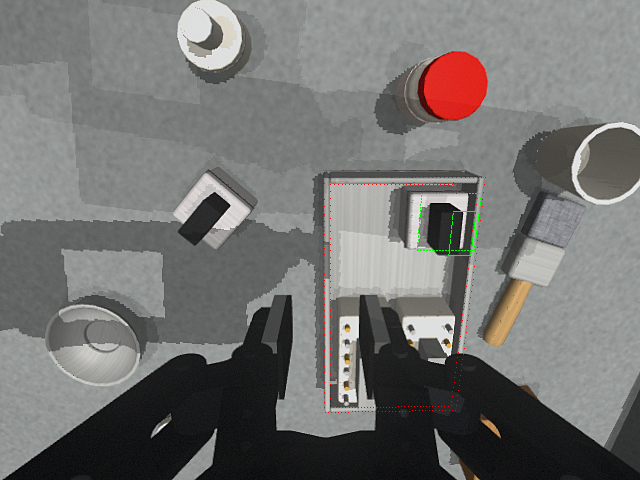

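jog_arm(
  plan=[
    {"x": -0.45, "y": 0, "z": 0, "wx": -0.05, "wy": -0.14, "wz": 0.5},
    {"x": -0.5, "y": -0.1, "z": 0, "wx": 0, "wy": 0, "wz": 1},
    {"x": -0.5, "y": -0.1, "z": 0, "wx": 0, "wy": 0, "wz": 1},
    {"x": -0.3, "y": -0.1, "z": 0, "wx": 0, "wy": 0, "wz": 1},
    {"x": 0, "y": 0, "z": 0, "wx": 0, "wy": 0, "wz": 1},
    {"x": 0, "y": 0, "z": 0, "wx": 0, "wy": 0, "wz": 1},
    {"x": 0, "y": 0, "z": 0, "wx": 0, "wy": 0, "wz": 1},
    {"x": 0, "y": 0, "z": 0, "wx": 0, "wy": 0, "wz": 1},
    {"x": 0, "y": 0, "z": 0, "wx": 0, "wy": 0, "wz": 1},
    {"x": 0, "y": 0, "z": 0, "wx": 0, "wy": 0, "wz": 0},
  ],
  jaw=0,
)

```text
t: 29.5
tool_pos: [0.4837, 0.049, 0.1861]
tcp_rot: [0.0, 0.95, -0.312, 0.004]
wrist_force: [0.7, 0.2, 0.2]
gripper_width: 0.0425
```

```bash
python3 lk.py w14 can .4698 .0312 .048 55
```

```text
[4.69500e-01 3.13000e-02 5.60414e+01 1.39920e+00]
t 29.55 p [0.4836 0.049  0.1861] psi -36.35 tilt 0.46 j6 0.72 w 0.0425
shift units [-0.04  0.46  2.76] turn units [-0.02 -0.09 -0.48]
```

View pics/w14.png

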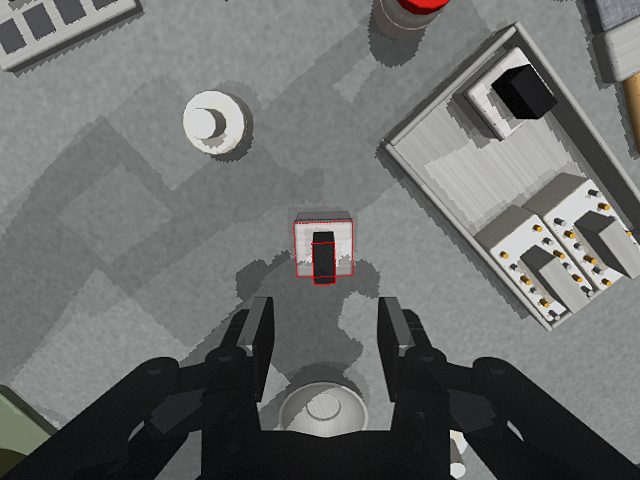

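jog_arm(
  plan=[
    {"x": -0.04, "y": 0.4, "z": 0.3, "wx": -0.02, "wy": -0.09, "wz": -0.46},
    {"x": 0, "y": 0.06, "z": 0.6, "wx": 0, "wy": 0, "wz": 0},
    {"x": 0, "y": 0, "z": 0.6, "wx": 0, "wy": 0, "wz": 0},
    {"x": 0, "y": 0, "z": 0.4, "wx": 0, "wy": 0, "wz": 0},
    {"x": 0, "y": 0, "z": 0.1, "wx": 0, "wy": 0, "wz": 0},
    {"x": 0, "y": 0, "z": 0, "wx": 0, "wy": 0, "wz": 0},
  ],
)

```text
t: 30.3
tool_pos: [0.4733, 0.0314, 0.0841]
tcp_rot: [-0.001, 0.958, -0.288, 0.002]
wrist_force: [0.5, -0.0, -0.6]
gripper_width: 0.0427
```

```bash
python3 -c "
from h import *
go(.4695,.0313,.048,-34)"
```

```text
t 30.30 p [0.4733 0.0314 0.0841] psi -33.53 tilt 0.28 j6 0.63 w 0.0427
shift units [-0.06  0.05  0.72] turn units [-0.03 -0.04  0.09]
```

jog_arm(
  plan=[
    {"x": -0.06, "y": 0.05, "z": 0.15, "wx": -0.03, "wy": -0.04, "wz": 0.09},
    {"x": 0, "y": 0, "z": 0.3, "wx": 0, "wy": 0, "wz": 0},
    {"x": 0, "y": 0, "z": 0.2, "wx": 0, "wy": 0, "wz": 0},
    {"x": 0, "y": 0, "z": 0.06, "wx": 0, "wy": 0, "wz": 0},
    {"x": 0, "y": 0, "z": 0, "wx": 0, "wy": 0, "wz": 0},
  ],
)

```text
t: 30.92
tool_pos: [0.4712, 0.0311, 0.0495]
tcp_rot: [-0.001, 0.956, -0.292, 0.003]
wrist_force: [0.1, -0.1, -0.2]
gripper_width: 0.0426
```

```bash
python3 -c "
from h import *
go(.4695,.0313,.048,-34)"
```

```text
t 30.93 p [0.4712 0.0311 0.0495] psi -33.97 tilt 0.33 j6 0.63 w 0.0426
shift units [-0.03  0.02  0.03] turn units [-0.04 -0.05  0.01]
```

jog_arm(
  plan=[
    {"x": -0.03, "y": 0.02, "z": 0.03, "wx": -0.04, "wy": -0.05, "wz": 0},
    {"x": 0, "y": 0, "z": 0, "wx": 0, "wy": 0, "wz": 0},
    {"x": 0, "y": 0, "z": 0, "wx": 0, "wy": 0, "wz": 0},
    {"x": 0, "y": 0, "z": 0, "wx": 0, "wy": 0, "wz": 0},
    {"x": 0, "y": 0, "z": 0, "wx": 0, "wy": 0, "wz": 0},
  ],
  jaw=-1,
)

```text
t: 31.55
tool_pos: [0.4695, 0.0312, 0.0484]
tcp_rot: [0.0, 0.956, -0.292, 0.0]
wrist_force: [0.0, 0.2, -1.5]
gripper_width: 0.0152
```

jog_arm(
  plan=[
    {"x": 0, "y": 0, "z": -0.3, "wx": 0, "wy": 0, "wz": 0},
    {"x": 0, "y": 0, "z": -0.8, "wx": 0, "wy": 0, "wz": -0.5},
    {"x": 0, "y": 0, "z": -0.8, "wx": 0, "wy": 0, "wz": -1},
    {"x": 0, "y": 0, "z": -0.3, "wx": 0, "wy": 0, "wz": -1},
    {"x": 0, "y": 0, "z": 0, "wx": 0, "wy": 0, "wz": -1},
    {"x": 0, "y": 0, "z": 0, "wx": 0, "wy": 0, "wz": -1},
    {"x": 0, "y": 0, "z": 0, "wx": 0, "wy": 0, "wz": -1},
    {"x": 0, "y": 0, "z": 0, "wx": 0, "wy": 0, "wz": -1},
    {"x": 0, "y": 0, "z": 0, "wx": 0, "wy": 0, "wz": -1},
    {"x": 0, "y": 0, "z": 0, "wx": 0, "wy": 0, "wz": -0.8},
  ],
)

```text
t: 32.8
tool_pos: [0.4676, 0.0311, 0.1611]
tcp_rot: [0.0, 0.997, 0.078, -0.001]
wrist_force: [0.4, 0.5, -1.1]
gripper_width: 0.0147
```

```bash
python3 slot.py -26.5 75 .15
```

```text
0.5927 0.0402
t 32.80 p [0.4676 0.0311 0.1611] psi 8.91 tilt 0.15 j6 -0.11 w 0.0147
shift units [2.5  0.21 0.21] turn units [-0.    0.03  0.28]
```

jog_arm(
  plan=[
    {"x": 0.5, "y": 0.04, "z": 0, "wx": 0, "wy": 0.03, "wz": 0.28},
    {"x": 0.7, "y": 0.07, "z": 0, "wx": 0, "wy": 0, "wz": 0},
    {"x": 0.7, "y": 0.07, "z": 0, "wx": 0, "wy": 0, "wz": 0},
    {"x": 0.55, "y": 0.05, "z": 0.2, "wx": 0, "wy": 0, "wz": 0},
    {"x": 0, "y": 0, "z": 0.3, "wx": 0, "wy": 0, "wz": 0},
    {"x": 0, "y": 0, "z": 0.3, "wx": 0, "wy": 0, "wz": 0},
    {"x": 0, "y": 0, "z": 0, "wx": 0, "wy": 0, "wz": 0},
  ],
)

```text
t: 33.67
tool_pos: [0.5895, 0.0363, 0.1169]
tcp_rot: [-0.0, 0.998, 0.065, -0.003]
wrist_force: [-1.0, -0.1, -1.6]
gripper_width: 0.0148
```

```bash
python3 slot.py -26.5 75 .054
```

```text
0.5927 0.0402
t 33.67 p [0.5895 0.0363 0.1169] psi 7.49 tilt 0.40 j6 -0.09 w 0.0148
shift units [ 0.08 -0.07  1.26] turn units [-0.01  0.08 -0.  ]
```

jog_arm(
  plan=[
    {"x": 0.08, "y": -0.07, "z": 0.1, "wx": 0, "wy": 0.08, "wz": 0},
    {"x": 0, "y": 0, "z": 0.3, "wx": 0, "wy": 0, "wz": 0},
    {"x": 0, "y": 0, "z": 0, "wx": 0, "wy": 0, "wz": 0},
  ],
)

```text
t: 34.05
tool_pos: [0.5922, 0.0407, 0.0964]
tcp_rot: [-0.0, 0.998, 0.065, 0.0]
wrist_force: [-0.3, -0.1, -2.6]
gripper_width: 0.0148
```

```bash
python3 slot.py -26.5 75 .054
```

```text
0.5927 0.0402
t 34.05 p [0.5922 0.0407 0.0964] psi 7.50 tilt 0.07 j6 -0.08 w 0.0148
shift units [0.01 0.01 0.85] turn units [-0.01 -0.01 -0.  ]
```

jog_arm(
  plan=[
    {"x": 0.01, "y": 0.01, "z": 0.25, "wx": 0, "wy": 0, "wz": 0},
    {"x": 0, "y": 0, "z": 0.3, "wx": 0, "wy": 0, "wz": 0},
    {"x": 0, "y": 0, "z": 0.2, "wx": 0, "wy": 0, "wz": 0},
    {"x": 0, "y": 0, "z": 0.05, "wx": 0, "wy": 0, "wz": 0},
    {"x": 0, "y": 0, "z": 0, "wx": 0, "wy": 0, "wz": 0},
  ],
)

```text
t: 34.67
tool_pos: [0.593, 0.0401, 0.0534]
tcp_rot: [-0.0, 0.998, 0.065, 0.0]
wrist_force: [-0.0, 0.1, -1.9]
gripper_width: 0.0145
```

```bash
python3 slot.py -26.5 75 .054
```

```text
0.5927 0.0402
t 34.67 p [0.593  0.0401 0.0534] psi 7.49 tilt 0.07 j6 -0.08 w 0.0145
shift units [-0.   -0.   -0.01] turn units [-0.01 -0.01 -0.  ]
```

jog_arm(
  plan=[
    {"x": 0, "y": 0, "z": 0, "wx": 0, "wy": 0, "wz": 0},
    {"x": 0, "y": 0, "z": 0, "wx": 0, "wy": 0, "wz": 0},
    {"x": 0, "y": 0, "z": -0.1, "wx": 0, "wy": 0, "wz": 0},
    {"x": 0, "y": 0, "z": -0.5, "wx": 0, "wy": 0, "wz": 0},
    {"x": 0, "y": 0, "z": -1, "wx": 0, "wy": 0, "wz": 0},
    {"x": -0.4, "y": -0.4, "z": -0.9, "wx": 0, "wy": 0, "wz": 0},
    {"x": -0.65, "y": -0.75, "z": 0, "wx": 0, "wy": 0, "wz": 0},
    {"x": -0.65, "y": -0.75, "z": 0, "wx": 0, "wy": 0, "wz": 0},
    {"x": -0.5, "y": -0.7, "z": 0, "wx": 0, "wy": 0, "wz": 0},
    {"x": 0, "y": 0, "z": 0, "wx": 0, "wy": 0, "wz": 0},
  ],
  jaw=-0.35,
)

```text
t: 35.92
tool_pos: [0.4668, 0.1577, 0.1891]
tcp_rot: [-0.002, 0.998, 0.064, 0.008]
wrist_force: [1.2, -0.4, 1.1]
gripper_width: 0.0278
```

```bash
python3 lk.py w15 jar .4637 .1575 .046; python3 -c "
from h import *
go(.4637,.1575,.046,7.5)"
```

```text
[ 0.4636  0.157  -0.0447  1.0384]
t 35.98 p [0.468  0.157  0.1892] psi 7.32 tilt 0.98 j6 0.17 w 0.0277
shift units [-0.14 -0.01  2.86] turn units [  0.12  -0.18 -16.53]
t 35.98 p [0.468  0.157  0.1892] psi 7.32 tilt 0.98 j6 0.17 w 0.0277
shift units [-0.13 -0.02  2.86] turn units [-0.02 -0.19 -0.04]
```

View pics/w15.png

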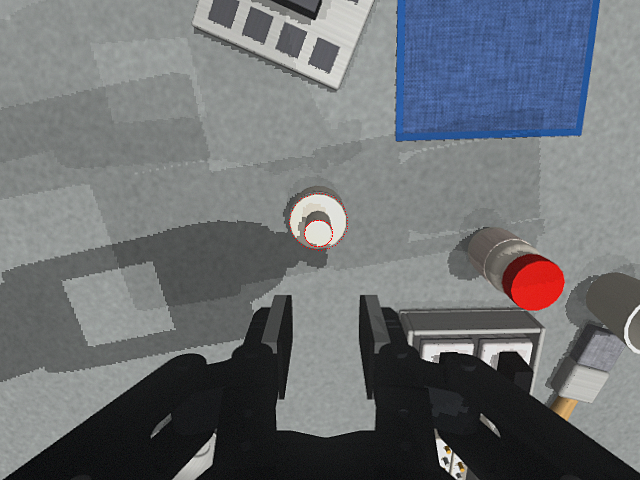

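jog_arm(
  plan=[
    {"x": -0.13, "y": -0.02, "z": 0.3, "wx": -0.02, "wy": -0.19, "wz": 0},
    {"x": 0, "y": 0, "z": 0.6, "wx": 0, "wy": 0, "wz": 0},
    {"x": 0, "y": 0, "z": 0.6, "wx": 0, "wy": 0, "wz": 0},
    {"x": 0, "y": 0, "z": 0.5, "wx": 0, "wy": 0, "wz": 0},
    {"x": 0, "y": 0, "z": 0.1, "wx": 0, "wy": 0, "wz": 0},
    {"x": 0, "y": 0, "z": 0, "wx": 0, "wy": 0, "wz": 0},
  ],
  jaw=0,
)

```text
t: 36.72
tool_pos: [0.4645, 0.1529, 0.0781]
tcp_rot: [0.001, 0.998, 0.06, -0.001]
wrist_force: [-0.2, -0.8, -0.8]
gripper_width: 0.0425
```

```bash
python3 -c "
from h import *
go(.4636,.157,.046,7.5)"
```

```text
t 36.73 p [0.4645 0.1529 0.0781] psi 6.91 tilt 0.18 j6 0.18 w 0.0425
shift units [-0.01 -0.08  0.64] turn units [ 0.02  0.03 -0.12]
```

jog_arm(
  plan=[
    {"x": -0.01, "y": -0.08, "z": 0.15, "wx": 0.02, "wy": 0.03, "wz": -0.12},
    {"x": 0, "y": 0, "z": 0.25, "wx": 0, "wy": 0, "wz": 0},
    {"x": 0, "y": 0, "z": 0.2, "wx": 0, "wy": 0, "wz": 0},
    {"x": 0, "y": 0, "z": 0.03, "wx": 0, "wy": 0, "wz": 0},
    {"x": 0, "y": 0, "z": 0, "wx": 0, "wy": 0, "wz": 0},
  ],
)

```text
t: 37.35
tool_pos: [0.4649, 0.1574, 0.046]
tcp_rot: [-0.001, 0.998, 0.066, 0.002]
wrist_force: [0.0, 0.5, -0.2]
gripper_width: 0.0423
```

```bash
python3 -c "
from h import *
go(.4636,.157,.046,7.5)"
```

```text
t 37.35 p [0.4649 0.1574 0.046 ] psi 7.54 tilt 0.21 j6 0.17 w 0.0423
shift units [-0.03  0.    0.  ] turn units [-0.01 -0.04  0.01]
```

jog_arm(
  plan=[
    {"x": -0.03, "y": 0, "z": 0, "wx": -0.01, "wy": -0.04, "wz": 0},
    {"x": 0, "y": 0, "z": 0, "wx": 0, "wy": 0, "wz": 0},
    {"x": 0, "y": 0, "z": 0, "wx": 0, "wy": 0, "wz": 0},
    {"x": 0, "y": 0, "z": 0, "wx": 0, "wy": 0, "wz": 0},
    {"x": 0, "y": 0, "z": 0, "wx": 0, "wy": 0, "wz": 0},
  ],
  jaw=-1,
)

```text
t: 37.98
tool_pos: [0.4634, 0.1572, 0.0464]
tcp_rot: [-0.0, 0.998, 0.066, 0.0]
wrist_force: [-1.1, 0.9, -0.4]
gripper_width: 0.0179
```

jog_arm(
  plan=[
    {"x": 0, "y": 0, "z": -0.3, "wx": 0, "wy": 0, "wz": 0},
    {"x": 0, "y": 0, "z": -0.8, "wx": 0, "wy": 0, "wz": 0},
    {"x": 0, "y": 0, "z": -0.9, "wx": 0, "wy": 0, "wz": 0},
    {"x": 0, "y": 0, "z": -0.6, "wx": 0, "wy": 0, "wz": 0},
    {"x": 0, "y": 0, "z": 0, "wx": 0, "wy": 0, "wz": 0},
  ],
)

```text
t: 38.6
tool_pos: [0.4626, 0.1569, 0.1788]
tcp_rot: [0.0, 0.998, 0.066, -0.001]
wrist_force: [-0.0, -0.4, -3.4]
gripper_width: 0.0182
```

```bash
python3 slot.py -26.5 22.5 .16
```

```text
0.5996 -0.0119
t 38.60 p [0.4626 0.1569 0.1788] psi 7.53 tilt 0.17 j6 0.17 w 0.0182
shift units [2.27 3.7  0.37] turn units [0.   0.03 0.01]
```

jog_arm(
  plan=[
    {"x": 0.35, "y": 0.55, "z": 0, "wx": 0, "wy": 0.03, "wz": 0},
    {"x": 0.4, "y": 0.65, "z": 0, "wx": 0, "wy": 0, "wz": 0},
    {"x": 0.4, "y": 0.65, "z": 0, "wx": 0, "wy": 0, "wz": 0},
    {"x": 0.4, "y": 0.65, "z": 0, "wx": 0, "wy": 0, "wz": 0},
    {"x": 0.4, "y": 0.65, "z": 0.1, "wx": 0, "wy": 0, "wz": 0},
    {"x": 0.3, "y": 0.5, "z": 0.2, "wx": 0, "wy": 0, "wz": 0},
    {"x": 0, "y": 0, "z": 0, "wx": 0, "wy": 0, "wz": 0},
    {"x": 0, "y": 0, "z": 0, "wx": 0, "wy": 0, "wz": 0},
  ],
)

```text
t: 39.6
tool_pos: [0.5944, -0.014, 0.1476]
tcp_rot: [-0.001, 0.998, 0.066, -0.012]
wrist_force: [-1.9, 0.1, -1.4]
gripper_width: 0.0181
```

```bash
python3 slot.py -26.5 22.5 .11
```

```text
0.5996 -0.0119
t 39.60 p [ 0.5944 -0.014   0.1476] psi 7.62 tilt 1.36 j6 -0.17 w 0.0181
shift units [ 0.13 -0.03  0.75] turn units [-0.04  0.27  0.02]
```

jog_arm(
  plan=[
    {"x": 0.13, "y": -0.03, "z": 0.1, "wx": -0.04, "wy": 0.27, "wz": 0.02},
    {"x": 0, "y": 0, "z": 0.3, "wx": 0, "wy": 0, "wz": 0},
    {"x": 0, "y": 0, "z": 0.2, "wx": 0, "wy": 0, "wz": 0},
    {"x": 0, "y": 0, "z": 0, "wx": 0, "wy": 0, "wz": 0},
  ],
)

```text
t: 40.1
tool_pos: [0.5989, -0.0091, 0.1148]
tcp_rot: [-0.0, 0.998, 0.067, -0.0]
wrist_force: [1.4, 0.1, -1.7]
gripper_width: 0.0184
```

```bash
python3 slot.py -26.5 22.5 .052; python3 -c "
from h import *
snap('wrist','w16')"
```

```text
0.5996 -0.0119
t 40.10 p [ 0.5989 -0.0091  0.1148] psi 7.68 tilt 0.03 j6 -0.17 w 0.0184
shift units [0.01 0.06 1.26] turn units [-0.    0.    0.04]
```

View pics/w16.png

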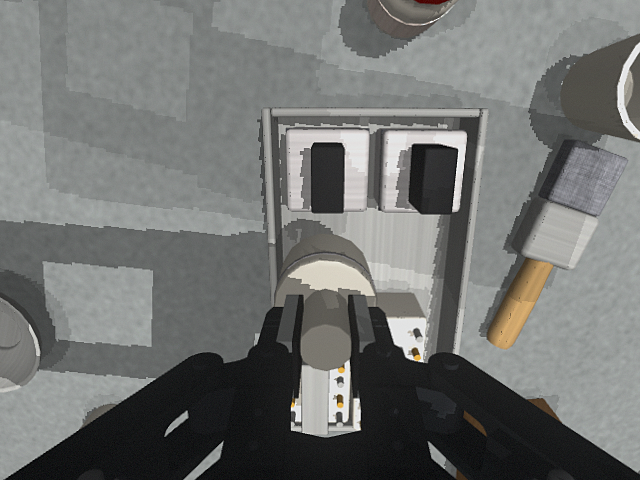

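jog_arm(
  plan=[
    {"x": 0.01, "y": 0.06, "z": 0.2, "wx": 0, "wy": 0, "wz": 0.04},
    {"x": 0, "y": 0, "z": 0.3, "wx": 0, "wy": 0, "wz": 0},
    {"x": 0, "y": 0, "z": 0, "wx": 0, "wy": 0, "wz": 0},
  ],
)

```text
t: 40.52
tool_pos: [0.6004, -0.0124, 0.0889]
tcp_rot: [0.0, 0.998, 0.065, 0.001]
wrist_force: [-0.2, 0.2, -2.3]
gripper_width: 0.0181
```

```bash
python3 slot.py -26.5 22.5 .052
```

```text
0.5996 -0.0119
t 40.52 p [ 0.6004 -0.0124  0.0889] psi 7.45 tilt 0.07 j6 -0.17 w 0.0181
shift units [-0.02 -0.01  0.74] turn units [ 0.   -0.01 -0.01]
```

jog_arm(
  plan=[
    {"x": -0.02, "y": -0.01, "z": 0.2, "wx": 0, "wy": 0, "wz": 0},
    {"x": 0, "y": 0, "z": 0.25, "wx": 0, "wy": 0, "wz": 0},
    {"x": 0, "y": 0, "z": 0.2, "wx": 0, "wy": 0, "wz": 0},
    {"x": 0, "y": 0, "z": 0.05, "wx": 0, "wy": 0, "wz": 0},
    {"x": 0, "y": 0, "z": 0, "wx": 0, "wy": 0, "wz": 0},
  ],
)

```text
t: 41.15
tool_pos: [0.5996, -0.012, 0.0514]
tcp_rot: [0.0, 0.998, 0.065, 0.001]
wrist_force: [0.0, -0.4, 1.9]
gripper_width: 0.0183
```

```bash
python3 slot.py -26.5 22.5 .052
```

```text
0.5996 -0.0119
t 41.15 p [ 0.5996 -0.012   0.0514] psi 7.44 tilt 0.08 j6 -0.17 w 0.0183
shift units [-0.   -0.   -0.01] turn units [ 0.   -0.02 -0.01]
```

jog_arm(
  plan=[
    {"x": 0, "y": 0, "z": 0, "wx": 0, "wy": 0, "wz": 0},
    {"x": 0, "y": 0, "z": 0, "wx": 0, "wy": 0, "wz": 0},
    {"x": 0, "y": 0, "z": -0.1, "wx": 0, "wy": 0, "wz": 0},
    {"x": 0, "y": 0, "z": -0.5, "wx": 0, "wy": 0, "wz": 0},
    {"x": 0, "y": 0, "z": -1, "wx": 0, "wy": 0, "wz": 0},
    {"x": -0.4, "y": 0.4, "z": -0.9, "wx": 0, "wy": 0, "wz": 0},
    {"x": -0.65, "y": 0.65, "z": 0, "wx": 0, "wy": 0, "wz": 0},
    {"x": -0.65, "y": 0.65, "z": 0, "wx": 0, "wy": 0, "wz": 0},
    {"x": -0.65, "y": 0.6, "z": 0, "wx": 0, "wy": 0, "wz": 0},
    {"x": -0.65, "y": 0.5, "z": 0, "wx": 0, "wy": 0, "wz": 0},
  ],
  jaw=-0.3,
)

```text
t: 42.4
tool_pos: [0.4702, -0.1736, 0.1861]
tcp_rot: [0.002, 0.998, 0.068, 0.008]
wrist_force: [0.5, 0.0, -0.6]
gripper_width: 0.0298
```

jog_arm(
  plan=[
    {"x": 0, "y": 0, "z": 0, "wx": 0, "wy": 0, "wz": 0},
    {"x": 0, "y": 0, "z": 0, "wx": 0, "wy": 0, "wz": 0},
  ],
  jaw=0,
)

```text
t: 42.65
tool_pos: [0.4692, -0.1749, 0.1875]
tcp_rot: [0.003, 0.998, 0.066, 0.009]
wrist_force: [-0.1, 0.0, -0.1]
gripper_width: 0.0428
```

```bash
python3 lk.py w17 jar .448 -.198 .046; python3 -c "
from h import *
go(.4637,.1575,.046,7.5)"
```

```text
[ 0.4459 -0.2007 -3.8047  0.8916]
t 42.70 p [ 0.4692 -0.1747  0.1874] psi 7.58 tilt 1.01 j6 -0.51 w 0.0425
shift units [-0.58  0.43  2.82] turn units [  0.19  -0.1  -15.72]
t 42.70 p [ 0.4692 -0.1747  0.1874] psi 7.58 tilt 1.01 j6 -0.51 w 0.0425
shift units [ 0.72 -6.62  2.8 ] turn units [ 0.08 -0.19  0.02]
```

View pics/w17.png

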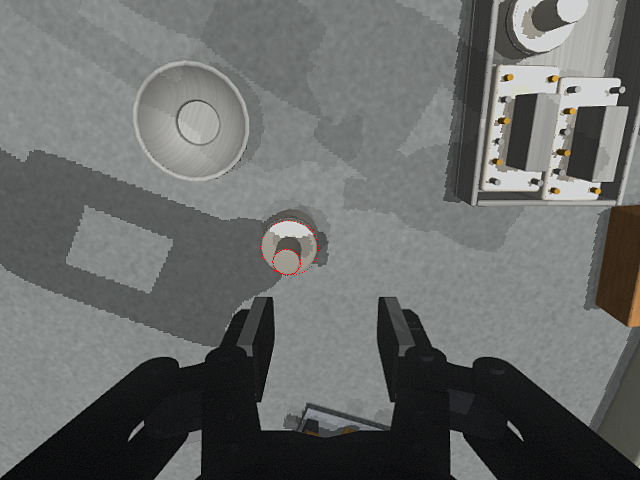

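jog_arm(
  plan=[
    {"x": -0.5, "y": 0.38, "z": 0, "wx": 0.08, "wy": -0.19, "wz": 0.02},
    {"x": -0.06, "y": 0.05, "z": 0.5, "wx": 0, "wy": 0, "wz": 0},
    {"x": 0, "y": 0, "z": 0.6, "wx": 0, "wy": 0, "wz": 0},
    {"x": 0, "y": 0, "z": 0.6, "wx": 0, "wy": 0, "wz": 0},
    {"x": 0, "y": 0, "z": 0.35, "wx": 0, "wy": 0, "wz": 0},
    {"x": 0, "y": 0, "z": 0, "wx": 0, "wy": 0, "wz": 0},
  ],
)

```text
t: 43.45
tool_pos: [0.4508, -0.1966, 0.0827]
tcp_rot: [0.0, 0.998, 0.07, 0.002]
wrist_force: [0.8, -0.3, 0.2]
gripper_width: 0.0426
```

```bash
python3 -c "
from h import *
go(.4459,-.2007,.046,7.5)"
```

```text
t 43.45 p [ 0.4508 -0.1966  0.0827] psi 8.03 tilt 0.27 j6 -0.58 w 0.0426
shift units [-0.11  0.07  0.73] turn units [ 0.01 -0.05  0.11]
```

jog_arm(
  plan=[
    {"x": -0.11, "y": 0.07, "z": 0.1, "wx": 0.01, "wy": -0.05, "wz": 0.1},
    {"x": 0, "y": 0, "z": 0.3, "wx": 0, "wy": 0, "wz": 0},
    {"x": 0, "y": 0, "z": 0.25, "wx": 0, "wy": 0, "wz": 0},
    {"x": 0, "y": 0, "z": 0.05, "wx": 0, "wy": 0, "wz": 0},
    {"x": 0, "y": 0, "z": 0, "wx": 0, "wy": 0, "wz": 0},
  ],
)

```text
t: 44.08
tool_pos: [0.4486, -0.2017, 0.0491]
tcp_rot: [0.002, 0.998, 0.066, 0.003]
wrist_force: [0.2, -0.2, 0.5]
gripper_width: 0.0426
```

```bash
python3 -c "
from h import *
go(.4459,-.2007,.046,7.5)"
```

```text
t 44.08 p [ 0.4486 -0.2017  0.0491] psi 7.59 tilt 0.36 j6 -0.58 w 0.0426
shift units [-0.05 -0.03  0.06] turn units [ 0.04 -0.06  0.02]
```

jog_arm(
  plan=[
    {"x": -0.05, "y": -0.03, "z": 0.06, "wx": 0.04, "wy": -0.06, "wz": 0.02},
    {"x": 0, "y": 0, "z": 0, "wx": 0, "wy": 0, "wz": 0},
  ],
)

```text
t: 44.32
tool_pos: [0.4462, -0.2007, 0.0466]
tcp_rot: [0.0, 0.998, 0.065, 0.0]
wrist_force: [1.2, 0.5, -0.3]
gripper_width: 0.0425
```

jog_arm(
  plan=[
    {"x": 0, "y": 0, "z": 0, "wx": 0, "wy": 0, "wz": 0},
    {"x": 0, "y": 0, "z": 0, "wx": 0, "wy": 0, "wz": 0},
    {"x": 0, "y": 0, "z": 0, "wx": 0, "wy": 0, "wz": 0},
    {"x": 0, "y": 0, "z": 0, "wx": 0, "wy": 0, "wz": 0},
  ],
  jaw=-1,
)

```text
t: 44.82
tool_pos: [0.4462, -0.2008, 0.0469]
tcp_rot: [0.001, 0.998, 0.065, 0.001]
wrist_force: [-0.3, -0.1, 0.4]
gripper_width: 0.0183
```

jog_arm(
  plan=[
    {"x": 0, "y": 0, "z": -0.3, "wx": 0, "wy": 0, "wz": 0},
    {"x": 0, "y": 0, "z": -0.8, "wx": 0, "wy": 0, "wz": 0},
    {"x": 0, "y": 0, "z": -0.9, "wx": 0, "wy": 0, "wz": 0},
    {"x": 0, "y": 0, "z": -0.6, "wx": 0, "wy": 0, "wz": 0},
    {"x": 0, "y": 0, "z": 0, "wx": 0, "wy": 0, "wz": 0},
  ],
)

```text
t: 45.45
tool_pos: [0.4453, -0.2002, 0.179]
tcp_rot: [-0.0, 0.998, 0.065, -0.001]
wrist_force: [0.1, 0.2, -1.0]
gripper_width: 0.0183
```

```bash
python3 slot.py 26.7 22.5 .16
```

```text
0.6523 -0.0049
t 45.45 p [ 0.4453 -0.2002  0.179 ] psi 7.48 tilt 0.15 j6 -0.58 w 0.0183
shift units [ 4.62 -3.33  0.37] turn units [-0.01  0.03 -0.  ]
```

jog_arm(
  plan=[
    {"x": 0.5, "y": -0.36, "z": 0, "wx": 0, "wy": 0.03, "wz": 0},
    {"x": 0.7, "y": -0.5, "z": 0, "wx": 0, "wy": 0, "wz": 0},
    {"x": 0.7, "y": -0.5, "z": 0, "wx": 0, "wy": 0, "wz": 0},
    {"x": 0.7, "y": -0.5, "z": 0, "wx": 0, "wy": 0, "wz": 0},
    {"x": 0.7, "y": -0.5, "z": 0, "wx": 0, "wy": 0, "wz": 0},
    {"x": 0.7, "y": -0.5, "z": 0, "wx": 0, "wy": 0, "wz": 0},
    {"x": 0.5, "y": -0.36, "z": 0.2, "wx": 0, "wy": 0, "wz": 0},
    {"x": 0, "y": 0, "z": 0, "wx": 0, "wy": 0, "wz": 0},
    {"x": 0, "y": 0, "z": 0, "wx": 0, "wy": 0, "wz": 0},
  ],
)

```text
t: 46.58
tool_pos: [0.6451, -0.0048, 0.1487]
tcp_rot: [-0.003, 0.998, 0.064, -0.014]
wrist_force: [0.2, -0.2, 0.2]
gripper_width: 0.0179
```

```bash
python3 slot.py 26.7 22.5 .11
```

```text
0.6523 -0.0049
t 46.58 p [ 0.6451 -0.0048  0.1487] psi 7.39 tilt 1.61 j6 -0.16 w 0.0179
shift units [0.16 0.03 0.77] turn units [-0.08  0.31 -0.02]
```

jog_arm(
  plan=[
    {"x": 0.16, "y": 0.03, "z": 0.1, "wx": -0.08, "wy": 0.31, "wz": -0.02},
    {"x": 0, "y": 0, "z": 0.3, "wx": 0, "wy": 0, "wz": 0},
    {"x": 0, "y": 0, "z": 0.2, "wx": 0, "wy": 0, "wz": 0},
    {"x": 0, "y": 0, "z": 0, "wx": 0, "wy": 0, "wz": 0},
  ],
)

```text
t: 47.08
tool_pos: [0.6498, -0.0078, 0.1152]
tcp_rot: [-0.0, 0.998, 0.064, -0.003]
wrist_force: [0.1, 1.1, -1.6]
gripper_width: 0.0183
```

```bash
python3 slot.py 26.7 22.5 .052
```

```text
0.6523 -0.0049
t 47.08 p [ 0.6498 -0.0078  0.1152] psi 7.31 tilt 0.30 j6 -0.16 w 0.0183
shift units [ 0.06 -0.05  1.26] turn units [-0.    0.06 -0.04]
```

jog_arm(
  plan=[
    {"x": 0.06, "y": -0.05, "z": 0.2, "wx": 0, "wy": 0.06, "wz": -0.04},
    {"x": 0, "y": 0, "z": 0.3, "wx": 0, "wy": 0, "wz": 0},
    {"x": 0, "y": 0, "z": 0, "wx": 0, "wy": 0, "wz": 0},
  ],
)

```text
t: 47.45
tool_pos: [0.6525, -0.0048, 0.0886]
tcp_rot: [-0.0, 0.998, 0.066, 0.0]
wrist_force: [-0.4, 0.7, -1.2]
gripper_width: 0.0181
```

```bash
python3 slot.py 26.7 22.5 .052
```

```text
0.6523 -0.0049
t 47.45 p [ 0.6525 -0.0048  0.0886] psi 7.51 tilt 0.04 j6 -0.16 w 0.0181
shift units [-0.    0.    0.73] turn units [-0.01 -0.    0.  ]
```

jog_arm(
  plan=[
    {"x": 0, "y": 0, "z": 0.2, "wx": 0, "wy": 0, "wz": 0},
    {"x": 0, "y": 0, "z": 0.25, "wx": 0, "wy": 0, "wz": 0},
    {"x": 0, "y": 0, "z": 0.2, "wx": 0, "wy": 0, "wz": 0},
    {"x": 0, "y": 0, "z": 0.05, "wx": 0, "wy": 0, "wz": 0},
    {"x": 0, "y": 0, "z": 0, "wx": 0, "wy": 0, "wz": 0},
  ],
)

```text
t: 48.08
tool_pos: [0.6527, -0.0048, 0.052]
tcp_rot: [-0.0, 0.998, 0.066, 0.0]
wrist_force: [-0.1, -1.2, 1.1]
gripper_width: 0.0181
```

```bash
python3 slot.py 26.7 22.5 .052
```

```text
0.6523 -0.0049
t 48.08 p [ 0.6527 -0.0048  0.052 ] psi 7.52 tilt 0.05 j6 -0.16 w 0.0181
shift units [-0.01  0.   -0.  ] turn units [-0.   -0.01  0.  ]
```

jog_arm(
  plan=[
    {"x": 0, "y": 0, "z": 0, "wx": 0, "wy": 0, "wz": 0},
    {"x": 0, "y": 0, "z": 0, "wx": 0, "wy": 0, "wz": 0},
    {"x": 0, "y": 0, "z": -0.1, "wx": 0, "wy": 0, "wz": 0},
    {"x": 0, "y": 0, "z": -0.5, "wx": 0, "wy": 0, "wz": 0},
    {"x": 0, "y": 0, "z": -1, "wx": 0, "wy": 0, "wz": 0},
    {"x": -0.3, "y": 0.2, "z": -0.9, "wx": 0, "wy": 0, "wz": 0},
    {"x": -0.3, "y": 0.3, "z": -0.9, "wx": 0, "wy": 0, "wz": 0},
    {"x": 0, "y": 0, "z": -0.3, "wx": 0, "wy": 0, "wz": 0},
    {"x": 0, "y": 0, "z": 0, "wx": 0, "wy": 0, "wz": 0},
    {"x": 0, "y": 0, "z": 0, "wx": 0, "wy": 0, "wz": 0},
  ],
  jaw=-0.3,
)

```text
t: 49.32
tool_pos: [0.6261, -0.0332, 0.2428]
tcp_rot: [-0.0, 0.998, 0.066, 0.001]
wrist_force: [0.5, 0.5, 0.6]
gripper_width: 0.0298
```

```bash
python3 tray2.py w18; python3 -c "
from h import *
go(.4217,.3163,.2,164.5-90)"
```

```text
tray [ 0.629  -0.0308  8.0393  1.0269]
t 49.38 p [ 0.626  -0.0332  0.2425] psi 7.57 tilt 0.09 j6 -0.20 w 0.0302
shift units [-3.13 -7.47  0.85] turn units [  0.    -0.02 -13.39]
```

View pics/w18.png

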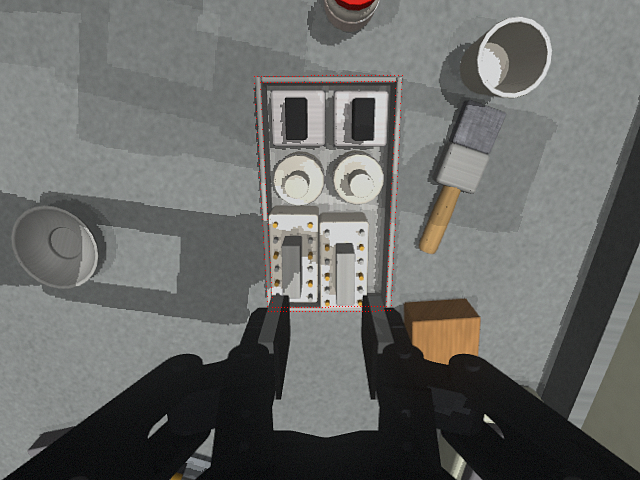

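```bash
python3 tray2.py w19 bur,.6615,-.0793,97.4 bur,.6093,-.0856,97.4 can,.6455,.0471,97.4 can,.5927,.0402,97.4 jar,.6523,-.0049,0 jar,.5996,-.0119,0; python3 -c "
import cv2
i=cv2.imread('pics/w19.png')[60:320,230:420]; cv2.imwrite('pics/w19.png',cv2.resize(i,None,fx=2.2,fy=2.2,interpolation=cv2.INTER_NEAREST))"
```

```text
tray [ 0.629  -0.0309  8.0718  1.0142]
bur [ 6.49000e-01 -7.96000e-02  9.94002e+01  1.18380e+00] in tray mm 13.0 -51.0 91.3
bur [ 6.0230e-01 -8.7900e-02  9.7192e+01  6.0880e-01] in tray mm -34.4 -52.6 89.1
can [6.45600e-01 4.66000e-02 9.81873e+01 9.16700e-01] in tray mm 27.4 74.4 90.1
can [5.93300e-01 4.04000e-02 9.75083e+01 6.74400e-01] in tray mm -25.3 75.7 89.4
jar [ 0.6527 -0.0045  2.8435  0.7241] in tray mm 27.2 22.8 -5.2
jar [ 0.5998 -0.0128 -1.4232  0.5315] in tray mm -26.3 22.1 -9.5
```

View pics/w19.png

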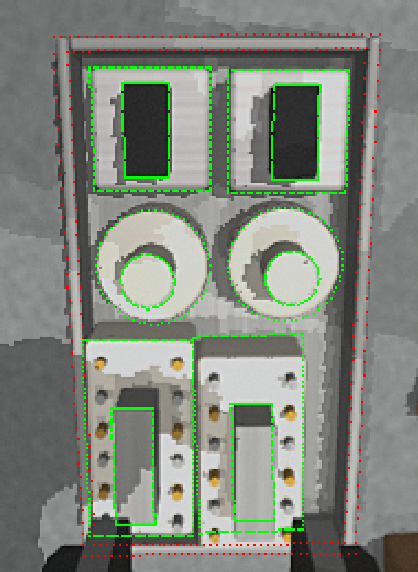

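Run:
```python
from h import *
c,a=snap('side','s1'); c,b=snap('scene','sc1')
a=cv2.resize(a[200:320,270:410],None,fx=3.2,fy=3.2,interpolation=cv2.INTER_CUBIC); b=cv2.resize(b[210:330,225:365],None,fx=2.4,fy=2.4,interpolation=cv2.INTER_CUBIC)
o=np.zeros((390,800,3),np.uint8); o[:384,:448]=a; o[:288,452:788]=b; cv2.imwrite('pics/z2.png',o)
```

```text
(no output)
```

View pics/z2.png

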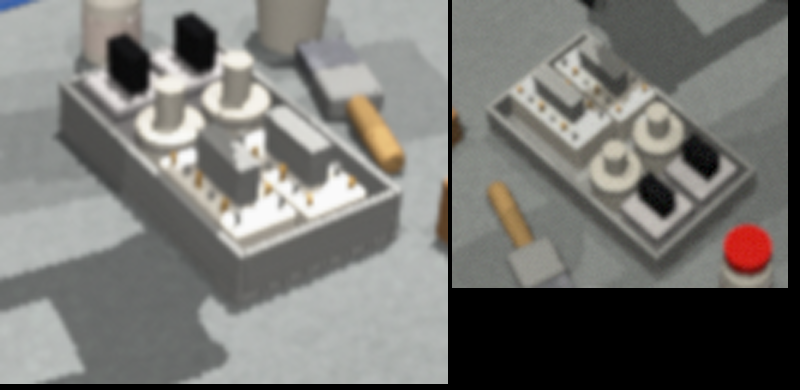

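View pics/sc1.png

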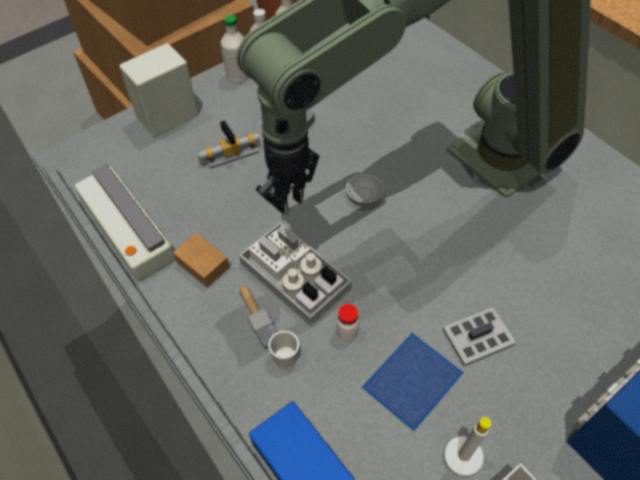

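jog_arm(
  plan=[
    {"x": -0.2, "y": -0.7, "z": 0, "wx": 0, "wy": 0, "wz": -0.5},
    {"x": -0.2, "y": -0.8, "z": 0, "wx": 0, "wy": 0, "wz": -1},
    {"x": -0.1, "y": -0.8, "z": 0, "wx": 0, "wy": 0, "wz": -1},
    {"x": 0, "y": -0.8, "z": 0, "wx": 0, "wy": 0, "wz": -1},
    {"x": 0, "y": -0.8, "z": 0, "wx": 0, "wy": 0, "wz": -1},
    {"x": 0.1, "y": -0.8, "z": 0, "wx": 0, "wy": 0, "wz": -1},
    {"x": 0.3, "y": -0.7, "z": 0, "wx": 0, "wy": 0, "wz": -1},
    {"x": 0.4, "y": -0.6, "z": 0, "wx": 0, "wy": 0, "wz": -1},
    {"x": 0.5, "y": -0.5, "z": 0, "wx": 0, "wy": 0, "wz": -1},
    {"x": 0, "y": 0, "z": 0, "wx": 0, "wy": 0, "wz": -1},
  ],
  jaw=0,
)

```text
t: 50.78
tool_pos: [0.513, 0.3047, 0.2332]
tcp_rot: [-0.002, 0.88, 0.475, -0.006]
wrist_force: [-0.0, -0.4, -0.1]
gripper_width: 0.0427
```

```bash
python3 -c "
from h import *
go(.46,.305,.24,74.5)"
```

```text
t 50.77 p [0.513  0.3047 0.2332] psi 56.67 tilt 0.73 j6 -0.48 w 0.0427
shift units [-0.58 -0.89 -0.12] turn units [-0.12  0.09 -3.57]
```

jog_arm(
  plan=[
    {"x": -0.15, "y": -0.22, "z": 0, "wx": -0.12, "wy": 0.09, "wz": -0.9},
    {"x": -0.15, "y": -0.25, "z": 0, "wx": 0, "wy": 0, "wz": -0.9},
    {"x": -0.1, "y": -0.25, "z": 0, "wx": 0, "wy": 0, "wz": -0.9},
    {"x": -0.1, "y": -0.25, "z": 0, "wx": 0, "wy": 0, "wz": -0.9},
    {"x": 0, "y": 0, "z": 0, "wx": 0, "wy": 0, "wz": 0},
    {"x": 0, "y": 0, "z": 0, "wx": 0, "wy": 0, "wz": 0},
  ],
)

```text
t: 51.52
tool_pos: [0.4558, 0.3051, 0.2282]
tcp_rot: [0.0, 0.792, 0.611, -0.004]
wrist_force: [0.5, 0.4, 0.4]
gripper_width: 0.0426
```

```bash
cat > cas.py <<'E'
from h import *
import sys
c,im=snap('wrist',sys.argv[1]); d=dtm(im)
x,y,yw=map(float,sys.argv[2:5])
v=fit([(c,d)],'cas',x,y,yaws=[yw-6,yw,yw+6],rad=.012); m=fit([(c,d)],'mat',.589,.302,yaws=[6,9.5,12],rad=.012)
draw(im,c,'cas',v); draw(im,c,'mat',m,(0,255,0)); cv2.imwrite(f'pics/{sys.argv[1]}.png',im)
print('cas',np.round(v,4),'mat',np.round(m,4))
sc=cal('scene'); si=ctrl.camera('scene')[:,:,::-1].copy(); sd=dtm(si)
w=fit([(sc,sd)],'cas',v[0],v[1],yaws=[v[2]],rad=.006); n=fit([(sc,sd)],'mat',m[0],m[1],yaws=[m[2]],rad=.006); print('scene cas',np.round(w,4),'mat',np.round(n,4))
go(v[0],v[1],.019,v[2]-90)
E
python3 cas.py w20 .4217 .3163 164.5
```

```text
cas [  0.4193   0.3171 165.4539   0.6047] mat [0.5881 0.3021 9.5603 0.9888]
scene cas [  0.4221   0.3161 164.4914   0.6198] mat [0.5892 0.3019 9.497  0.1453]
t 51.62 p [0.4559 0.305  0.2282] psi 75.35 tilt 0.49 j6 -0.75 w 0.0423
shift units [ 0.08 -0.75  4.19] turn units [-0.05  0.08 -0.02]
```

View pics/w20.png

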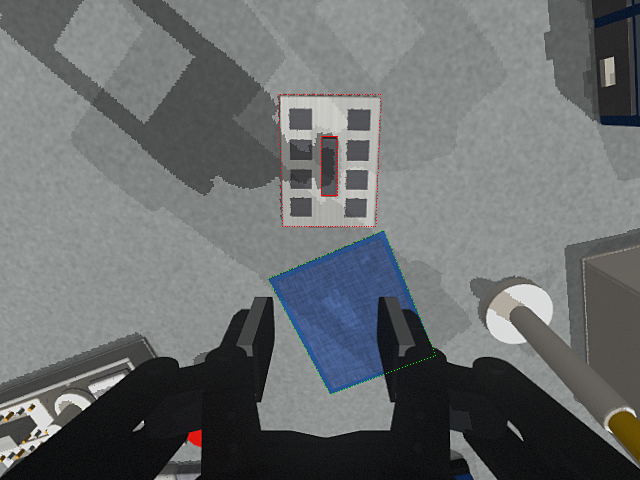

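jog_arm(
  plan=[
    {"x": 0.04, "y": -0.35, "z": 0.4, "wx": -0.05, "wy": 0.08, "wz": 0},
    {"x": 0.04, "y": -0.35, "z": 0.6, "wx": 0, "wy": 0, "wz": 0},
    {"x": 0, "y": 0, "z": 0.7, "wx": 0, "wy": 0, "wz": 0},
    {"x": 0, "y": 0, "z": 0.7, "wx": 0, "wy": 0, "wz": 0},
    {"x": 0, "y": 0, "z": 0.5, "wx": 0, "wy": 0, "wz": 0},
    {"x": 0, "y": 0, "z": 0.4, "wx": 0, "wy": 0, "wz": 0},
    {"x": 0, "y": 0, "z": 0, "wx": 0, "wy": 0, "wz": 0},
  ],
)

```text
t: 52.5
tool_pos: [0.4269, 0.3193, 0.0587]
tcp_rot: [0.0, 0.793, 0.609, 0.002]
wrist_force: [0.3, -0.5, -0.1]
gripper_width: 0.0426
```

```bash
python3 -c "
from h import *
go(.4203,.317,.019,75.2)"
```

```text
t 52.50 p [0.4269 0.3193 0.0587] psi 74.98 tilt 0.28 j6 -0.69 w 0.0426
shift units [-0.08 -0.12  0.79] turn units [ 0.04 -0.04 -0.04]
```

jog_arm(
  plan=[
    {"x": -0.08, "y": -0.12, "z": 0.1, "wx": 0.04, "wy": -0.04, "wz": -0.04},
    {"x": 0, "y": 0, "z": 0.3, "wx": 0, "wy": 0, "wz": 0},
    {"x": 0, "y": 0, "z": 0.25, "wx": 0, "wy": 0, "wz": 0},
    {"x": 0, "y": 0, "z": 0, "wx": 0, "wy": 0, "wz": 0},
  ],
)

```text
t: 53.0
tool_pos: [0.4212, 0.3178, 0.026]
tcp_rot: [-0.0, 0.793, 0.61, 0.002]
wrist_force: [-0.4, 0.5, -0.2]
gripper_width: 0.0427
```

```bash
python3 -c "
from h import *
go(.4203,.317,.019,75.2)"
```

```text
t 53.00 p [0.4212 0.3178 0.026 ] psi 75.15 tilt 0.21 j6 -0.69 w 0.0427
shift units [-0.02 -0.01  0.14] turn units [ 0.03 -0.03 -0.01]
```

jog_arm(
  plan=[
    {"x": -0.02, "y": -0.01, "z": 0.13, "wx": 0.03, "wy": -0.03, "wz": -0.01},
    {"x": 0, "y": 0, "z": 0, "wx": 0, "wy": 0, "wz": 0},
    {"x": 0, "y": 0, "z": 0, "wx": 0, "wy": 0, "wz": 0},
  ],
)

```text
t: 53.38
tool_pos: [0.421, 0.3172, 0.0194]
tcp_rot: [-0.0, 0.792, 0.61, 0.0]
wrist_force: [-0.4, 0.3, 0.6]
gripper_width: 0.0427
```

jog_arm(
  plan=[
    {"x": 0, "y": 0, "z": 0, "wx": 0, "wy": 0, "wz": 0},
    {"x": 0, "y": 0, "z": 0, "wx": 0, "wy": 0, "wz": 0},
    {"x": 0, "y": 0, "z": 0, "wx": 0, "wy": 0, "wz": 0},
    {"x": 0, "y": 0, "z": 0, "wx": 0, "wy": 0, "wz": 0},
  ],
  jaw=-1,
  force=25,
)

```text
t: 53.88
tool_pos: [0.4211, 0.3172, 0.0198]
tcp_rot: [-0.0, 0.792, 0.61, 0.001]
wrist_force: [0.5, -0.5, -0.4]
gripper_width: 0.0133
```

```bash
python3 -c "
from h import *
go(.5886,.302,.018,99.5)"
```

```text
t 53.88 p [0.4211 0.3172 0.0198] psi 75.20 tilt 0.09 j6 -0.69 w 0.0133
shift units [0.56 3.32 0.04] turn units [ 0.01 -0.01 -4.86]
```

jog_arm(
  plan=[
    {"x": 0, "y": 0.1, "z": 0.02, "wx": 0, "wy": 0, "wz": 0},
    {"x": 0, "y": 0.15, "z": 0.01, "wx": 0, "wy": 0, "wz": 0},
    {"x": 0, "y": 0.15, "z": 0.01, "wx": 0, "wy": 0, "wz": 0},
  ],
)

```text
t: 54.25
tool_pos: [0.4363, 0.313, 0.0198]
tcp_rot: [-0.003, 0.793, 0.609, -0.002]
wrist_force: [-5.2, 1.6, 6.6]
gripper_width: 0.013
```

```bash
python3 -c "
from h import *
go(.5886,.302,.019,99.5);print(ctrl.get_obs()['wrist_force'])"
```

```text
t 54.25 p [0.4363 0.313  0.0198] psi 75.09 tilt 0.43 j6 -0.72 w 0.0130
shift units [ 0.57  3.   -0.01] turn units [-0.08 -0.02 -4.88]
[-5.24286521  1.63029244  6.57381225]
```

jog_arm(
  plan=[
    {"x": 0, "y": 0.2, "z": 0.01, "wx": -0.08, "wy": -0.02, "wz": -0.2},
    {"x": 0, "y": 0.2, "z": 0.01, "wx": 0, "wy": 0, "wz": -0.35},
    {"x": 0, "y": 0.2, "z": 0.01, "wx": 0, "wy": 0, "wz": -0.35},
    {"x": 0, "y": 0.2, "z": 0.01, "wx": 0, "wy": 0, "wz": -0.35},
    {"x": 0, "y": 0.2, "z": 0.01, "wx": 0, "wy": 0, "wz": -0.35},
  ],
)

```text
t: 54.88
tool_pos: [0.48, 0.3031, 0.0197]
tcp_rot: [-0.004, 0.748, 0.664, -0.005]
wrist_force: [-5.5, 0.5, 7.9]
gripper_width: 0.0134
```

```bash
python3 -c "
from h import *
go(.5886,.302,.019,99.5);print(ctrl.get_obs()['wrist_force'])"
```

```text
t 54.88 p [0.48   0.3031 0.0197] psi 83.18 tilt 0.74 j6 -0.92 w 0.0134
shift units [ 0.24  2.16 -0.01] turn units [-0.15  0.01 -3.26]
[-5.53134856  0.47289952  7.93015472]
```

jog_arm(
  plan=[
    {"x": 0, "y": 0.2, "z": 0.01, "wx": -0.15, "wy": 0, "wz": -0.35},
    {"x": 0, "y": 0.2, "z": 0.01, "wx": 0, "wy": 0, "wz": -0.35},
    {"x": 0, "y": 0.2, "z": 0.01, "wx": 0, "wy": 0, "wz": -0.35},
    {"x": 0, "y": 0.2, "z": 0.01, "wx": 0, "wy": 0, "wz": -0.35},
    {"x": 0, "y": 0.2, "z": 0.01, "wx": -0.1, "wy": 0, "wz": -0.35},
  ],
)

```text
t: 55.5
tool_pos: [0.5236, 0.2998, 0.0198]
tcp_rot: [-0.001, 0.695, 0.719, -0.004]
wrist_force: [-6.5, -0.1, 8.3]
gripper_width: 0.0134
```

```bash
python3 -c "
from h import *
go(.5886,.302,.019,99.5);print(ctrl.get_obs()['wrist_force'])"
```

```text
t 55.50 p [0.5236 0.2998 0.0198] psi 92.01 tilt 0.43 j6 -1.11 w 0.0134
shift units [-0.    1.3   0.01] turn units [-0.08  0.03 -1.5 ]
[-6.51793489 -0.09431496  8.34456494]
```

jog_arm(
  plan=[
    {"x": -0.02, "y": 0.2, "z": 0.01, "wx": -0.08, "wy": 0.03, "wz": -0.3},
    {"x": -0.02, "y": 0.2, "z": 0.01, "wx": 0, "wy": 0, "wz": -0.3},
    {"x": -0.02, "y": 0.2, "z": 0.01, "wx": 0, "wy": 0, "wz": -0.3},
    {"x": -0.02, "y": 0.2, "z": 0.01, "wx": 0, "wy": 0, "wz": -0.3},
    {"x": 0, "y": 0.2, "z": 0.01, "wx": -0.05, "wy": 0, "wz": -0.3},
  ],
)

```text
t: 56.12
tool_pos: [0.5662, 0.2992, 0.0198]
tcp_rot: [-0.005, 0.645, 0.764, -0.006]
wrist_force: [-7.6, -1.3, 8.1]
gripper_width: 0.0133
```

```bash
python3 -c "
from h import *
go(.5886,.302,.019,99.5);print(ctrl.get_obs()['wrist_force'])"
```

```text
t 56.12 p [0.5662 0.2992 0.0198] psi 99.63 tilt 0.83 j6 -1.28 w 0.0133
shift units [-0.02  0.45  0.01] turn units [-0.17  0.    0.03]
[-7.55544963 -1.2605975   8.08679288]
```

jog_arm(
  plan=[
    {"x": -0.01, "y": 0.18, "z": 0.01, "wx": -0.15, "wy": 0, "wz": 0.02},
    {"x": -0.01, "y": 0.18, "z": 0.01, "wx": 0, "wy": 0, "wz": 0},
    {"x": 0, "y": 0.07, "z": 0.01, "wx": 0, "wy": 0, "wz": 0},
    {"x": 0, "y": 0.02, "z": 0, "wx": 0, "wy": 0, "wz": 0},
  ],
)

```text
t: 56.62
tool_pos: [0.583, 0.3008, 0.0198]
tcp_rot: [-0.005, 0.646, 0.763, -0.006]
wrist_force: [-2.2, 1.0, 0.8]
gripper_width: 0.0136
```

```bash
python3 -c "
from h import *
go(.5886,.302,.019,99.5);print(ctrl.get_obs()['wrist_force'])
c,im=snap('wrist','w21')
sc=cal('scene'); si=ctrl.camera('scene')[:,:,::-1].copy(); sd=dtm(si)
w=fit([(sc,sd)],'cas',.5886,.302,yaws=[9.5],rad=.012); print(np.round(w,4)); draw(si,sc,'cas',w); cv2.imwrite('pics/sc2.png',si)
"
```

```text
t 56.62 p [0.583  0.3008 0.0198] psi 99.47 tilt 0.91 j6 -1.28 w 0.0136
shift units [0.   0.11 0.01] turn units [-0.18  0.01 -0.01]
[-2.21378973  1.04383781  0.84937696]
[ 0.5878  0.2836 10.1543  2.3136]
```

View pics/sc2.png

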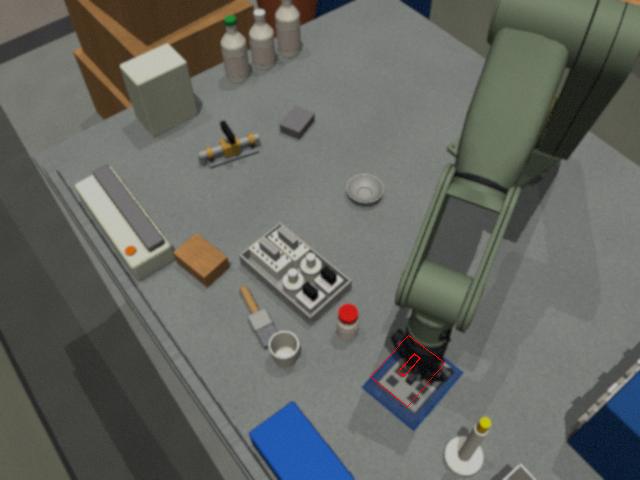

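jog_arm(
  plan=[
    {"x": 0, "y": 0.12, "z": 0.01, "wx": -0.15, "wy": 0, "wz": 0},
    {"x": 0, "y": 0.05, "z": 0.01, "wx": 0, "wy": 0, "wz": 0},
    {"x": 0, "y": 0, "z": 0, "wx": 0, "wy": 0, "wz": 0},
  ],
)

```text
t: 57.1
tool_pos: [0.5887, 0.3017, 0.0198]
tcp_rot: [-0.002, 0.646, 0.763, -0.004]
wrist_force: [-0.9, 0.4, -1.6]
gripper_width: 0.0134
```

```bash
python3 -c "
from h import *
go(.5886,.302,.019,99.5);print(ctrl.get_obs()['wrist_force'])
c,im=snap('wrist','w22')"
```

```text
t 57.10 p [0.5887 0.3017 0.0198] psi 99.46 tilt 0.48 j6 -1.28 w 0.0134
shift units [ 0.01 -0.    0.02] turn units [-0.09  0.02 -0.01]
[-0.90413775  0.41881575 -1.61645055]
```

View pics/w22.png

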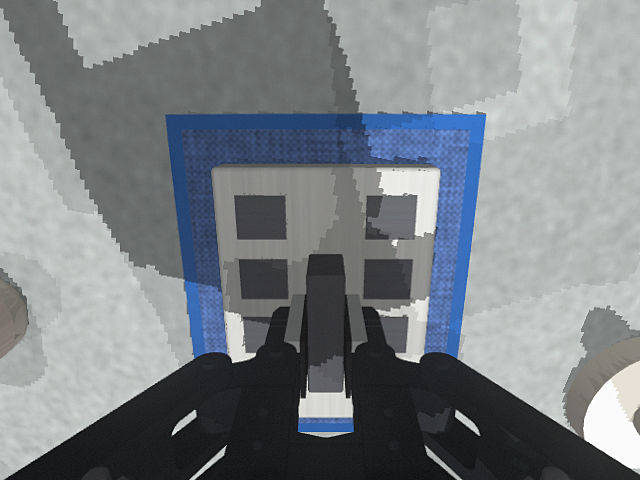

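jog_arm(
  plan=[
    {"x": 0, "y": 0, "z": 0, "wx": 0, "wy": 0, "wz": 0},
    {"x": 0, "y": 0, "z": 0, "wx": 0, "wy": 0, "wz": 0},
    {"x": 0, "y": 0, "z": 0, "wx": 0, "wy": 0, "wz": 0},
    {"x": 0, "y": 0, "z": -0.3, "wx": 0, "wy": 0, "wz": 0},
    {"x": 0, "y": 0, "z": -0.8, "wx": 0, "wy": 0, "wz": 0},
    {"x": 0, "y": -0.3, "z": -0.9, "wx": 0, "wy": 0, "wz": 0},
    {"x": 0, "y": -0.4, "z": -0.9, "wx": 0, "wy": 0, "wz": 0},
    {"x": 0, "y": -0.4, "z": -0.9, "wx": 0, "wy": 0, "wz": 0},
    {"x": 0, "y": 0, "z": 0, "wx": 0, "wy": 0, "wz": 0},
    {"x": 0, "y": 0, "z": 0, "wx": 0, "wy": 0, "wz": 0},
  ],
  jaw=-0.2,
)

```text
t: 58.4
tool_pos: [0.5371, 0.2932, 0.2211]
tcp_rot: [0.001, 0.646, 0.763, 0.001]
wrist_force: [-0.4, -0.4, -1.2]
gripper_width: 0.0339
```

```bash
python3 cas.py w23 .5886 .302 9.5
```

```text
cas [0.5889 0.3027 9.7704 0.829 ] mat [0.5878 0.302  9.4164 0.8379]
scene cas [0.5894 0.3027 9.5436 0.3893] mat [0.5892 0.3019 9.4992 0.1384]
t 58.50 p [0.5373 0.2933 0.2205] psi 99.44 tilt 0.10 j6 -1.25 w 0.0339
shift units [0.02 1.04 4.03] turn units [ 0.02 -0.   -0.07]
```

View pics/w23.png

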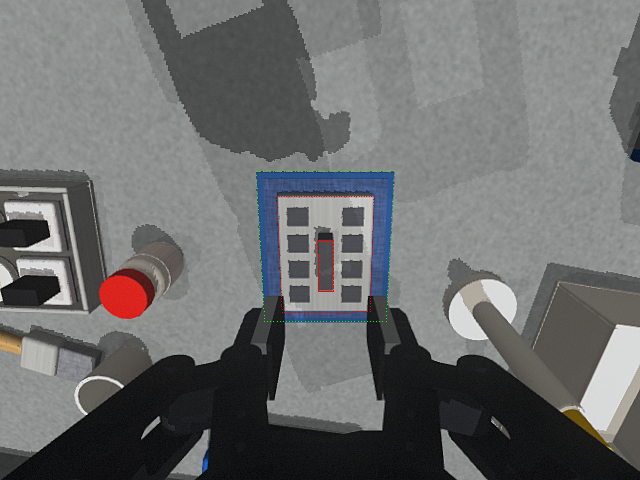

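jog_arm(
  plan=[
    {"x": -0.6, "y": 0.1, "z": 0, "wx": 0, "wy": 0, "wz": 0.5},
    {"x": -0.7, "y": 0.2, "z": 0, "wx": 0, "wy": 0, "wz": 1},
    {"x": -0.7, "y": 0.2, "z": 0, "wx": 0, "wy": 0, "wz": 1},
    {"x": -0.7, "y": 0.3, "z": 0, "wx": 0, "wy": 0, "wz": 1},
    {"x": -0.65, "y": 0.35, "z": 0, "wx": 0, "wy": 0, "wz": 1},
    {"x": -0.65, "y": 0.4, "z": 0, "wx": 0, "wy": 0, "wz": 1},
    {"x": -0.6, "y": 0.45, "z": 0, "wx": 0, "wy": 0, "wz": 1},
    {"x": -0.6, "y": 0.5, "z": 0, "wx": 0, "wy": 0, "wz": 1},
    {"x": -0.5, "y": 0.5, "z": 0, "wx": 0, "wy": 0, "wz": 1},
    {"x": -0.4, "y": 0.4, "z": 0, "wx": 0, "wy": 0, "wz": 1},
  ],
)

```text
t: 59.75
tool_pos: [0.6479, -0.056, 0.2022]
tcp_rot: [-0.004, 0.904, 0.427, -0.013]
wrist_force: [0.3, -0.3, -0.2]
gripper_width: 0.0339
```

jog_arm(
  plan=[
    {"x": 0, "y": 0, "z": 0, "wx": 0, "wy": 0, "wz": 1},
    {"x": 0, "y": 0, "z": 0, "wx": 0, "wy": 0, "wz": 1},
    {"x": 0, "y": 0, "z": 0, "wx": 0, "wy": 0, "wz": 1},
    {"x": 0, "y": 0, "z": 0, "wx": 0, "wy": 0, "wz": 1},
    {"x": 0, "y": 0, "z": 0, "wx": 0, "wy": 0, "wz": 1},
    {"x": 0, "y": 0, "z": 0, "wx": 0, "wy": 0, "wz": 1},
    {"x": 0, "y": 0, "z": 0, "wx": 0, "wy": 0, "wz": 1},
    {"x": 0, "y": 0, "z": 0, "wx": 0, "wy": 0, "wz": 1},
    {"x": 0, "y": 0, "z": 0, "wx": 0, "wy": 0, "wz": 0.5},
    {"x": 0, "y": 0, "z": 0, "wx": 0, "wy": 0, "wz": 0},
  ],
)

```text
t: 61.0
tool_pos: [0.6452, -0.0613, 0.1819]
tcp_rot: [-0.001, 0.998, 0.054, -0.029]
wrist_force: [-0.7, -0.6, -0.4]
gripper_width: 0.0341
```

```bash
python3 slot.py 0 -40 .22; python3 -c "
from h import *
c,im=snap('wrist','w24')"
```

```text
0.634 -0.0704
t 61.00 p [ 0.6452 -0.0613  0.1819] psi 6.16 tilt 3.38 j6 -0.21 w 0.0341
shift units [-0.29  0.15 -0.75] turn units [-0.08  0.67 -0.27]
```

View pics/w24.png

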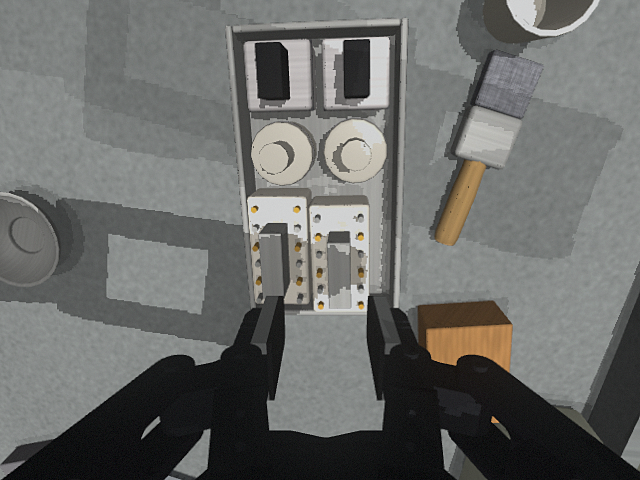

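jog_arm(
  plan=[
    {"x": -0.3, "y": 0.6, "z": -0.4, "wx": -0.08, "wy": 0.67, "wz": -0.27},
    {"x": 0, "y": 0.6, "z": -0.4, "wx": 0, "wy": 0, "wz": 0},
    {"x": 0, "y": 0, "z": 0, "wx": 0, "wy": 0, "wz": 0},
    {"x": 0, "y": 0, "z": 0, "wx": 0, "wy": 0, "wz": 0},
  ],
)

```text
t: 61.55
tool_pos: [0.6377, -0.1229, 0.2195]
tcp_rot: [-0.001, 0.998, 0.068, -0.003]
wrist_force: [0.3, -0.4, -0.6]
gripper_width: 0.0341
```

```bash
python3 tray2.py w25 bur,.650,-.084,97.4 bur,.6023,-.0879,97.4; python3 -c "
import cv2
i=cv2.imread('pics/w25.png')[20:320,200:440]; cv2.imwrite('pics/w25.png',cv2.resize(i,None,fx=2,fy=2,interpolation=cv2.INTER_NEAREST))"
```

```text
tray [ 0.6285 -0.0313  7.7802  2.5209]
bur [ 6.5180e-01 -8.9000e-02  9.7558e+01  6.1870e-01] in tray mm 15.2 -60.4 89.8
bur [ 6.02800e-01 -8.86000e-02  9.70116e+01  6.14600e-01] in tray mm -33.3 -53.3 89.2
```

View pics/w25.png

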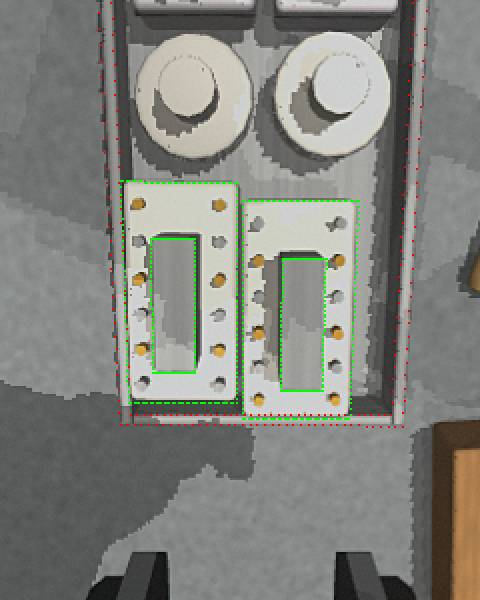

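jog_arm(
  plan=[
    {"x": -0.4, "y": 0.7, "z": -0.1, "wx": 0, "wy": 0, "wz": 0},
    {"x": -0.4, "y": 0.8, "z": -0.1, "wx": 0, "wy": 0, "wz": 0},
    {"x": -0.4, "y": 0.8, "z": 0, "wx": 0, "wy": 0, "wz": 0},
    {"x": -0.4, "y": 0.8, "z": 0, "wx": 0, "wy": 0, "wz": 0},
    {"x": -0.4, "y": 0.8, "z": 0, "wx": 0, "wy": 0, "wz": 0},
    {"x": -0.4, "y": 0.8, "z": 0, "wx": 0, "wy": 0, "wz": 0},
    {"x": -0.4, "y": 0.6, "z": 0, "wx": 0, "wy": 0, "wz": 0},
    {"x": 0, "y": 0, "z": 0, "wx": 0, "wy": 0, "wz": 0},
    {"x": 0, "y": 0, "z": 0, "wx": 0, "wy": 0, "wz": 0},
  ],
  jaw=0,
)

```text
t: 62.72
tool_pos: [0.5355, -0.4022, 0.2202]
tcp_rot: [-0.006, 0.997, 0.075, -0.008]
wrist_force: [-0.2, 0.4, -0.7]
gripper_width: 0.0428
```

```bash
cat > val.py <<'E'
from h import *
import sys
MOD['foot']=rect(.13,.05,float(sys.argv[2]) if len(sys.argv)>2 else .006)
c,im=snap('wrist',sys.argv[1]); d=dtm(im)
v=fit([(c,d)],'bar',.539,-.424,rad=.015); f=fit([(c,d)],'foot',.539,-.424,rad=.015)
draw(im,c,'bar',v); draw(im,c,'foot',f,(0,255,0)); cv2.imwrite(f'pics/{sys.argv[1]}.png',im)
print('bar',np.round(v,4),'foot',np.round(f,4)); print([ (l['conf'],l['centre'],onz(c,[l['centre']],.077)[0]) for l in ctrl.landmark_of('wrist','valve_grip')][:1])
go(v[0],v[1],.06,v[2])
E
python3 val.py w26
```

```text
bar [ 0.5473 -0.4138 89.1502  1.2374] foot [  0.5389  -0.4226 166.598    1.4305]
[(0.73, [329.8, 252.6], array([ 0.54018281, -0.42365427,  0.077     ]))]
t 62.83 p [ 0.5357 -0.402   0.2204] psi 8.65 tilt 1.12 j6 -0.81 w 0.0427
shift units [0.24 0.31 3.2 ] turn units [ -0.24   0.03 -16.1 ]
```

View pics/w26.png

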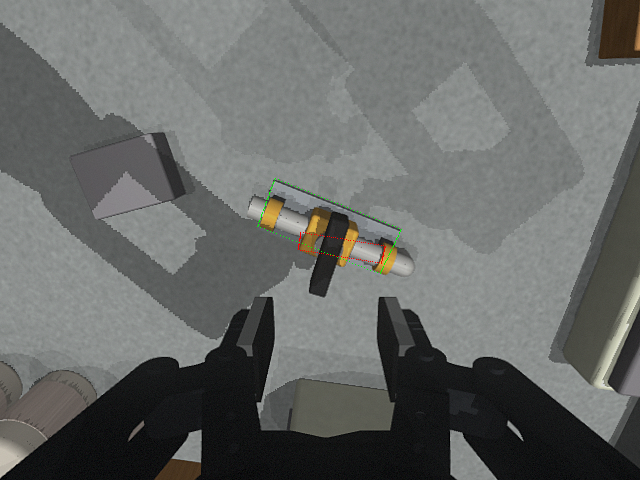

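```bash
cat > val2.py <<'E'
from h import *
import sys
# bar measured by silhouette: project full bar box, IoU with dark mask
from scipy.optimize import minimize
def bar_fit(c,im,x,y,yaws,mask=None):
    hsv=im.max(2); dark=(hsv<48).astype(np.uint8)
    u=proj(c,[[x,y,.077]])[0]; H,W=dark.shape
    roi=np.zeros_like(dark); cv2.circle(roi,(int(u[0]),int(u[1])),75,1,-1); roi[298:, :]=0 if mask is None else roi[298:,:]
    dark&=roi
    n,lab,st,_=cv2.connectedComponentsWithStats(dark); 
    k=1+np.argmax(st[1:,4]); dark=(lab==k).astype(np.uint8)
    B=np.array([[sx*.007,sy*.032,z] for sx in(-1,1) for sy in(-1,1) for z in(.064,.090)])
    S=4
    def cost(v):
        a=np.radians(v[2]*100); R=np.array([[np.cos(a),np.sin(a),0],[-np.sin(a),np.cos(a),0],[0,0,1]])
        h=cv2.convexHull(proj(c,B@R+[v[0],v[1],0]).astype(np.float32))
        m=np.zeros((H,W),np.uint8); cv2.fillConvexPoly(m,np.round((h+0)*16).astype(np.int32),1,cv2.LINE_8,4)
        return 1-(m&dark).sum()/max(1,(m|dark).sum())
    best=None
    for yw in yaws:
        v=[x,y,yw/100]
        r=minimize(cost,v,method='Nelder-Mead',options=dict(initial_simplex=[v,[x+.006,y,yw/100],[x,y+.006,yw/100],[x,y,yw/100+.06]],xatol=1e-5,fatol=1e-5))
        if best is None or r.fun<best[1]: best=(r.x,r.fun)
    v=best[0]; v=np.array([v[0],v[1],v[2]*100,best[1]])
    a=np.radians(v[2]); R=np.array([[np.cos(a),np.sin(a),0],[-np.sin(a),np.cos(a),0],[0,0,1]])
    h=cv2.convexHull(proj(c,B@R+[v[0],v[1],0]).astype(np.float32)).astype(int)
    cv2.polylines(im,[h],True,(0,0,255),1)
    return v
if __name__=='__main__':
    MOD['foot']=rect(.13,.05,.006)
    o={}
    for cam in ('wrist','scene','side'):
        c,im=snap(cam,sys.argv[1]+cam)
        im0=im.copy()
        v=bar_fit(c,im,.539,-.424,[float(q) for q in sys.argv[2].split(',')],1 if cam!='wrist' else None)
        f=fit([(c,dtm(im0))],'foot',.539,-.424,yaws=[163,167,170],rad=.012)
        draw(im,c,'foot',f,(0,255,0)); cv2.imwrite(f'pics/{sys.argv[1]}{cam}.png',im)
        print(cam,'bar',np.round(v,4),'foot',np.round(f,4),'angle',round((v[2]-f[2]+90)%180-90,2))
        if cam=='wrist': go(v[0],v[1],.06,v[2])
E
python3 val2.py w27 -13,-6,0; python3 -c "
import cv2,numpy as np
a=cv2.imread('pics/w27wrist.png')[150:320,220:430];b=cv2.imread('pics/w27side.png')[340:450,340:470]
o=np.zeros((510,800,3),np.uint8);o[:340,:420]=cv2.resize(a,None,fx=2,fy=2);o[:330,425:800]=cv2.resize(b,(375,330))
cv2.imwrite('pics/z3.png',o)"
```

```text
wrist bar [ 0.5389 -0.4255 -6.7824  0.1998] foot [  0.5382  -0.4224 166.6282   1.7182] angle 6.59
t 62.88 p [ 0.5358 -0.402   0.2207] psi 8.66 tilt 1.10 j6 -0.81 w 0.0427
shift units [0.04 0.51 3.21] turn units [-0.12  0.18  3.09]
scene bar [  0.539  -0.424 -13.      1.   ] foot [  0.5409  -0.4182 165.9401   0.6907] angle 1.06
side bar [  0.5427  -0.4237 -14.792    0.2548] foot [  0.5424  -0.418  172.9647   0.7892] angle -7.76
```

View pics/z3.png

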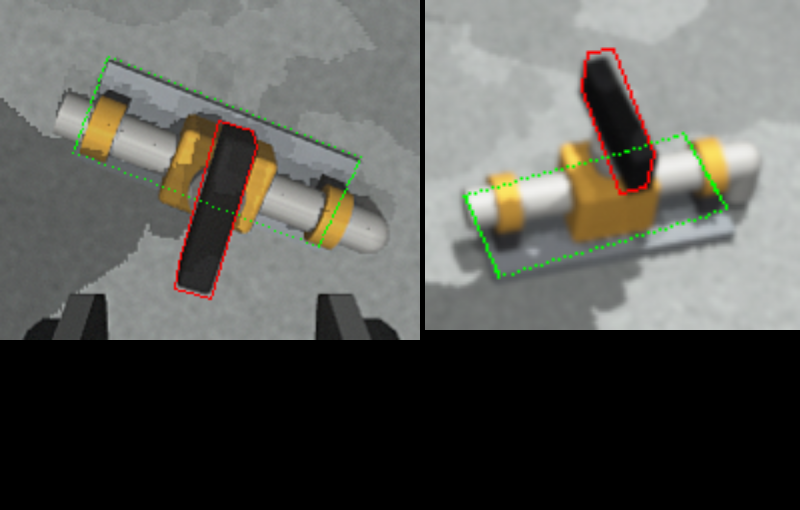

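jog_arm(
  plan=[
    {"x": 0.04, "y": 0.2, "z": 0.2, "wx": -0.12, "wy": 0.18, "wz": 0.5},
    {"x": 0, "y": 0.2, "z": 0.2, "wx": 0, "wy": 0, "wz": 0.9},
    {"x": 0, "y": 0.1, "z": 0.3, "wx": 0, "wy": 0, "wz": 0.9},
    {"x": 0, "y": 0, "z": 0.4, "wx": 0, "wy": 0, "wz": 0.8},
    {"x": 0, "y": 0, "z": 0.2, "wx": 0, "wy": 0, "wz": 0},
    {"x": 0, "y": 0, "z": 0, "wx": 0, "wy": 0, "wz": 0},
    {"x": 0, "y": 0, "z": 0, "wx": 0, "wy": 0, "wz": 0},
  ],
)

```text
t: 63.85
tool_pos: [0.5421, -0.428, 0.1523]
tcp_rot: [0.0, 0.998, -0.066, 0.003]
wrist_force: [0.7, -0.9, -0.0]
gripper_width: 0.0429
```

```bash
python3 -c "
from h import *
go(.5392,-.4245,.06,-7)
c,im=snap('wrist','w28')"
```

```text
t 63.85 p [ 0.5421 -0.428   0.1523] psi -7.54 tilt 0.31 j6 -0.56 w 0.0429
shift units [-0.08 -0.06  1.85] turn units [ 0.01 -0.06 -0.11]
```

View pics/w28.png

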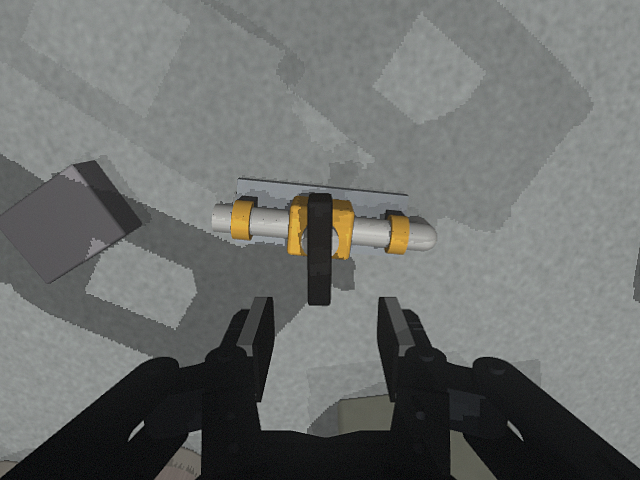

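Run:
```python
from h import *
c=cal('wrist'); im=cv2.imread('pics/w28.png'); g=cv2.cvtColor(im,cv2.COLOR_BGR2GRAY).astype(float)
# dark line of the foot edge: darkest row per column
us=np.arange(244,404); vs=[]
for u in us:
    r0=179+(u-239)*.0947; rr=np.arange(int(r0)-6,int(r0)+8); col=g[rr,u]; w=np.clip(np.median(col)-col,0,None)**2; vs.append((w*rr).sum()/w.sum())
vs=np.array(vs); 
p=np.polyfit(us,vs,1); 
for _ in range(4):
    k=abs(np.polyval(p,us)-vs)<1.2; p=np.polyfit(us[k],vs[k],1)
print(p,k.sum())
for z in(0,.006): 
    A=onz(c,[[244,np.polyval(p,244)],[400,np.polyval(p,400)]],z); d=A[1]-A[0]; print(np.degrees(np.arctan2(d[1],d[0])))
# bar top face edges: left/right dark boundaries
L=[];Rr=[];rows=np.arange(200,298)
for r in rows:
    x=np.where(im[r,295:345].max(1)<48)[0]; L.append(295+x.min());Rr.append(295+x.max())
print(list(zip(rows[::12],L[::12],Rr[::12])))
```

```text
[1.00282834e-01 1.53691032e+02] 137
-13.375182478624103
-13.375182478624074
[(np.int64(200), np.int64(308), np.int64(331)), (np.int64(212), np.int64(308), np.int64(331)), (np.int64(224), np.int64(308), np.int64(331)), (np.int64(236), np.int64(307), np.int64(330)), (np.int64(248), np.int64(308), np.int64(330)), (np.int64(260), np.int64(308), np.int64(330)), (np.int64(272), np.int64(308), np.int64(330)), (np.int64(284), np.int64(308), np.int64(330)), (np.int64(296), np.int64(308), np.int64(329))]
```

jog_arm(
  plan=[
    {"x": -0.08, "y": -0.06, "z": 0.2, "wx": 0.01, "wy": -0.06, "wz": -0.05},
    {"x": 0, "y": 0, "z": 0.5, "wx": 0, "wy": 0, "wz": 0},
    {"x": 0, "y": 0, "z": 0.5, "wx": 0, "wy": 0, "wz": 0},
    {"x": 0, "y": 0, "z": 0.35, "wx": 0, "wy": 0, "wz": 0},
    {"x": 0, "y": 0, "z": 0, "wx": 0, "wy": 0, "wz": 0},
  ],
)

```text
t: 64.53
tool_pos: [0.5387, -0.4241, 0.0738]
tcp_rot: [0.001, 0.998, -0.063, 0.001]
wrist_force: [-0.2, 0.5, -0.5]
gripper_width: 0.0429
```

```bash
python3 -c "
from h import *
go(.5392,-.4245,.062,-7.2)"
```

```text
t 64.53 p [ 0.5387 -0.4241  0.0738] psi -7.20 tilt 0.18 j6 -0.56 w 0.0429
shift units [0.01 0.01 0.24] turn units [ 0.02 -0.03  0.  ]
```

jog_arm(
  plan=[
    {"x": 0.01, "y": 0.01, "z": 0.22, "wx": 0.02, "wy": -0.03, "wz": 0},
    {"x": 0, "y": 0, "z": 0, "wx": 0, "wy": 0, "wz": 0},
    {"x": 0, "y": 0, "z": 0, "wx": 0, "wy": 0, "wz": 0},
  ],
)

```text
t: 64.9
tool_pos: [0.5404, -0.4256, 0.0641]
tcp_rot: [0.001, 0.998, -0.063, 0.002]
wrist_force: [0.1, -0.3, -0.1]
gripper_width: 0.0427
```

jog_arm(
  plan=[
    {"x": 0, "y": 0, "z": 0, "wx": 0, "wy": 0, "wz": 0},
    {"x": 0, "y": 0, "z": 0, "wx": 0, "wy": 0, "wz": 0},
    {"x": 0, "y": 0, "z": 0, "wx": 0, "wy": 0, "wz": 0},
    {"x": 0, "y": 0, "z": 0, "wx": 0, "wy": 0, "wz": 0},
  ],
  jaw=-1,
  force=30,
)

```text
t: 65.4
tool_pos: [0.5392, -0.4258, 0.065]
tcp_rot: [0.001, 0.998, -0.063, 0.001]
wrist_force: [-0.7, 0.1, -0.4]
gripper_width: 0.0138
```

```bash
python3 -c "
from h import *
go(.5392,-.4245,.062,31.6);print(ctrl.get_obs()['wrist_force'])"
```

```text
t 65.40 p [ 0.5392 -0.4258  0.065 ] psi -7.20 tilt 0.14 j6 -0.56 w 0.0138
shift units [-0.   -0.02  0.06] turn units [ 0.03 -0.01 -7.76]
[-0.67306256  0.06090676 -0.35255829]
```

jog_arm(
  plan=[
    {"x": 0, "y": -0.02, "z": 0, "wx": 0.03, "wy": 0, "wz": -0.3},
    {"x": 0, "y": 0, "z": 0, "wx": 0, "wy": 0, "wz": -0.6},
    {"x": 0, "y": 0, "z": 0, "wx": 0, "wy": 0, "wz": -0.6},
    {"x": 0, "y": 0, "z": 0, "wx": 0, "wy": 0, "wz": -0.6},
    {"x": 0, "y": 0, "z": 0, "wx": 0, "wy": 0, "wz": -0.6},
    {"x": 0, "y": 0, "z": 0, "wx": 0, "wy": 0, "wz": -0.6},
  ],
)

```text
t: 66.15
tool_pos: [0.5394, -0.4257, 0.065]
tcp_rot: [0.0, 0.996, 0.088, 0.001]
wrist_force: [-1.3, -0.0, -0.9]
gripper_width: 0.0132
```

```bash
python3 -c "
from h import *
go(.5392,-.4245,.064,31.6);print(ctrl.get_obs()['wrist_force'],ctrl.get_obs()['ft_torque'])"
```

```text
t 66.15 p [ 0.5394 -0.4257  0.065 ] psi 10.07 tilt 0.12 j6 -0.86 w 0.0132
shift units [ 0.   -0.02  0.02] turn units [ 0.01 -0.02 -4.31]
[-1.31458498 -0.03323031 -0.93741742] [-0.08279802  0.19869404 -0.14637747]
```

jog_arm(
  plan=[
    {"x": 0, "y": 0, "z": 0, "wx": 0, "wy": 0, "wz": -0.7},
    {"x": 0, "y": 0, "z": 0, "wx": 0, "wy": 0, "wz": -0.7},
    {"x": 0, "y": 0, "z": 0, "wx": 0, "wy": 0, "wz": -0.7},
    {"x": 0, "y": 0, "z": 0, "wx": 0, "wy": 0, "wz": -0.7},
    {"x": 0, "y": 0, "z": 0, "wx": 0, "wy": 0, "wz": -0.7},
    {"x": 0, "y": 0, "z": 0, "wx": 0, "wy": 0, "wz": -0.5},
    {"x": 0, "y": 0, "z": 0, "wx": 0, "wy": 0, "wz": 0},
  ],
)

```text
t: 67.03
tool_pos: [0.5396, -0.4256, 0.065]
tcp_rot: [0.0, 0.964, 0.267, 0.001]
wrist_force: [-1.9, -0.6, 0.3]
gripper_width: 0.0134
```

```bash
python3 -c "
from h import *
go(.5392,-.4245,.064,31.6);print(ctrl.get_obs()['wrist_force'],ctrl.get_obs()['ft_torque'])"
```

```text
t 67.03 p [ 0.5396 -0.4256  0.065 ] psi 31.01 tilt 0.13 j6 -1.23 w 0.0134
shift units [ 0.01 -0.02  0.02] turn units [ 0.01 -0.02 -0.12]
[-1.87733136 -0.64180385  0.30082821] [-0.12245702  0.13704104 -0.01079447]
```

jog_arm(
  plan=[
    {"x": 0, "y": 0, "z": 0, "wx": 0, "wy": 0, "wz": -0.16},
    {"x": 0, "y": 0, "z": 0, "wx": 0, "wy": 0, "wz": 0},
    {"x": 0, "y": 0, "z": 0, "wx": 0, "wy": 0, "wz": 0},
  ],
)

```text
t: 67.4
tool_pos: [0.5396, -0.4256, 0.065]
tcp_rot: [0.0, 0.962, 0.274, 0.001]
wrist_force: [-1.2, -0.3, -1.2]
gripper_width: 0.0133
```

```bash
python3 -c "
from h import *
go(.5392,-.4245,.064,31.6);print(ctrl.get_obs()['wrist_force'],ctrl.get_obs()['ft_torque'])"
```

```text
t 67.40 p [ 0.5396 -0.4256  0.065 ] psi 31.83 tilt 0.13 j6 -1.24 w 0.0133
shift units [ 0.01 -0.02  0.02] turn units [ 0.01 -0.02  0.05]
[-1.16687491 -0.2970999  -1.23389869] [-0.13200725  0.15435642 -0.03636362]
```

Release and rise, then check.

jog_arm(
  plan=[
    {"x": 0, "y": 0, "z": 0, "wx": 0, "wy": 0, "wz": 0},
    {"x": 0, "y": 0, "z": 0, "wx": 0, "wy": 0, "wz": 0},
    {"x": 0, "y": 0, "z": 0, "wx": 0, "wy": 0, "wz": 0},
    {"x": 0, "y": 0, "z": -0.3, "wx": 0, "wy": 0, "wz": 0},
    {"x": 0, "y": 0, "z": -0.7, "wx": 0, "wy": 0, "wz": 0},
    {"x": 0, "y": 0, "z": -0.8, "wx": 0, "wy": 0, "wz": 0},
    {"x": 0, "y": 0, "z": 0, "wx": 0, "wy": 0, "wz": 0},
    {"x": 0, "y": 0, "z": 0, "wx": 0, "wy": 0, "wz": 0},
  ],
  jaw=0,
)

```text
t: 68.4
tool_pos: [0.5409, -0.4256, 0.1614]
tcp_rot: [0.002, 0.962, 0.274, 0.003]
wrist_force: [-0.1, -0.2, -0.5]
gripper_width: 0.0427
```

```bash
python3 val2.py w29 26,32,37; python3 -c "
import cv2
cv2.imwrite('pics/w29c.png',cv2.imread('pics/w29wrist.png'))"
```

```text
wrist bar [ 0.5394 -0.4255 31.1194  0.1464] foot [  0.5394  -0.423  166.6866   1.4446] angle 44.43
t 68.45 p [ 0.5412 -0.4257  0.1617] psi 31.85 tilt 0.44 j6 -1.24 w 0.0428
shift units [-0.04 -0.03  2.03] turn units [ 0.06 -0.06  0.15]
scene bar [ 0.539 -0.424 26.     1.   ] foot [  0.5419  -0.418  165.8746   0.671 ] angle 40.13
side bar [ 0.539 -0.424 26.     1.   ] foot [  0.5394  -0.423  166.0605   0.7608] angle 39.94
```

View pics/w29wrist.png

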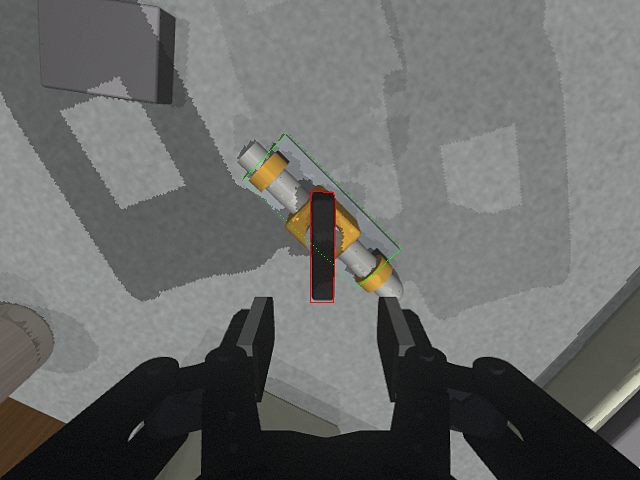

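View pics/w29scene.png

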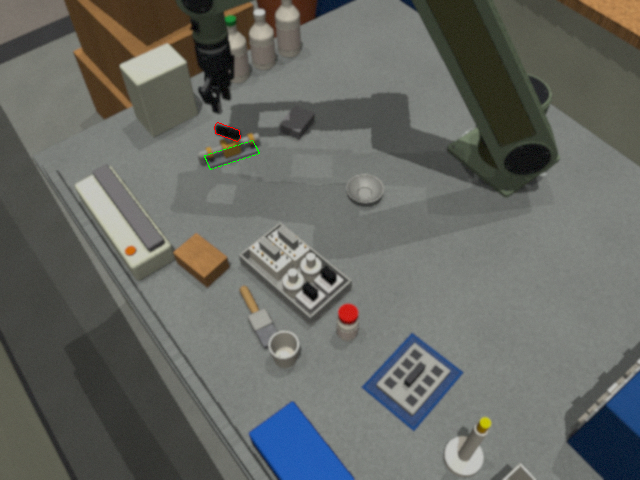

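Run:
```python
from h import *
sc,si=snap('scene','fin'); sd=dtm(si)
for k,x,y,w,dz in (('mat',.5886,.302,9.5,0),('cas',.589,.3025,9.6,0),('bur',.6518,-.089,97.5,.005),('bur',.6025,-.0883,97,.005),('can',.6455,.0468,97.5,.005),('can',.593,.0403,97.5,.005),('jar',.6525,-.0047,0,.005),('jar',.5997,-.0123,0,.005)):
    print(k,np.round(fit([(sc,sd)],k,x,y,yaws=[w],dz=dz,rad=.006),4))
o=ctrl.get_obs(); print(o['t'],o['wrist_force'])
ctrl.job_done()
```

```text
mat [0.5892 0.3019 9.5176 0.1381]
cas [0.5894 0.3027 9.2891 0.3702]
bur [ 6.50800e-01 -8.92000e-02  9.58137e+01  5.45100e-01]
bur [ 6.02200e-01 -8.82000e-02  9.62909e+01  4.46400e-01]
can [6.486000e-01 4.740000e-02 1.027761e+02 9.586000e-01]
can [5.884000e-01 4.000000e-02 1.007209e+02 1.243400e+00]
jar [ 0.6524 -0.0048  0.514   0.3985]
jar [ 0.5997 -0.0118  4.243   0.4657]
68.6 [ 0.62301355  0.10896044 -0.55687542]
the job is handed in; nothing more can be done
```

I packed all six pieces into the tray and slid the cassette onto the mat. I turned the valve to half open last, then handed the job in at 68.6 s.

- **Cassette:** I pinched it lightly and slid it with a slight downward push. It lies about 1 mm off the mat's centre and within 0.3° of square.
- **Tray:** All six pieces stand upright on the floor. Some time after placing, bur block 1 was moved about 15 mm. It came to rest against the end wall, and bur block 2 now sits against the near wall. I did not see this happen; it was probably the announced knock. Both blocks measured flat and square to the tray, so I left them there.
- **Valve:** The grip angle when I let go put it at about 45.2°, and the wrist picture afterwards gave 44.4°.

**Checks that disagreed:**
- **Canister fits:** The last scene-camera fits of the two canisters were poor, 3–5° and 3–4 mm off the earlier wrist fits. I trust the wrist fits.
- **Handle fits:** The scene and side cameras could not fit the valve handle, so its final angle rests on the wrist camera and the grip angle.

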